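# Clear the hob and turn the pan handles in

## Robot

A 6-joint arm with a two-finger parallel gripper is mounted at the origin on the work surface. World frame = base frame: x ahead of the robot, y to its left, z up, the work surface at z = 0. Lengths are in m, angles in rad, forces in N, time in s.
With the tool pointing down it reaches from about 0.325 to 0.9 m from the base axis. Payload 3.5 kg.
Tool frame: the origin (TCP) lies on the centre line of the jaws, within the pads' length; the fingertips stand r.finger_overhang ahead of it and the grasp point (between the pads) lies 3 mm ahead of it (r.finger_overhang is the distance from the TCP to the fingertips, in m); z points along the fingers, y is the line along which they close (so a half turn about z gives the same grasp; the last joint's range is limited). The gripper opens to 85 mm and grips with 20 to 120 N. Pads are 22 mm wide; open, the fingers measure 114 mm over their backs; the gripper's body (76 mm by 85 mm) begins 54 mm behind the grasp point. The pads swing forward as they close: fully open they stand 13 mm farther back than shut.
Start: joints at [-1.302, 0.276, -0.026, 1.268, 0, 1.467], TCP at [0.227, -0.582, 0.253] pointing down, gripper open.
Joint ranges: [-3.12, 3.12], [-0.85, 1.88], [-1.08, 1.24], [-1.95, 2.15], [-1.57, 1.53], [-3.14, 3.14]. Speed limits (rad/s): [2.57, 2.57, 3.14, 3.14, 3.14, 3.14].

## Interface

Orientations are given as a 3x3 rotation matrix whose columns are the frame's x, y, z axes.
In Python, from rig import r gives the robot as it stands.
- The arm moves only by the tool carry_out, never from a script. Its argument "rows" is a list of rows, each an object with "jaw": the opening, from -1 (shut) to 1 (fully open), so that 0 is half open; "slide": the shift along the tool's x, y, z in m, a list of three; "rot": the turn, a rotation vector about the tool's x, y, z in degrees, a list of three. A call has exactly 10 rows; each row shifts and turns the commanded pose from where the row before left it, along the tool's axes as they then stand; what a row does not reach is not made up. A row lasts 1/12 s, in which the tool goes at most 41.7 mm and 7.16 degrees, less where a joint would pass 70% of its speed; a pose out of reach is approached as far as the arm can. A call with a gripper value outside its range is refused whole. The fingers move at their own pace and stop on an object; "grip_force" is the grip in N (left out, the last holds). Time passes only in rows, so rows that do not move let the fingers close, or fill a call up. It gives the time, the measured TCP pose, the force, the opening and the grip force at its end, in the units of the state.
- r.sense(): the state, without advancing time (a new reading comes with each control period).
- r.read_camera(name): name is "side" or "top" or "wrist"; returns a dict with "frame" (480x640x3 uint8, blue, green, red), "vfov" (degrees; the focal length in pixels is half the picture's height over the tangent of half this angle, whatever the lens; pixels are square), "cx", "cy" (the principal point, pixels), "position" and "attitude" of the camera in the world; the wrist camera has in their place "mount" (4x4, takes a point from camera to tool coordinates, whose origin is the TCP and whose axes are the flange's). Camera axes: x right, y down, z forward; pixel columns grow to the right and rows downward; lengths in m; the calibration is good to about 2 mm. A picture is of the moment at which its call begins: read the wrist's pose just before it. There is no depth.
- r.hand_in(): hands the job in; it is judged then, once.
Trained networks look in a picture, given as the dict that the camera call returned (one of the last four; its "shot" number tells which), for a name from the list of things; names that differ only in an ending like _2 or _b are one class to them, and where a whole thing is asked for, a point or a joint stands for the part that bears it (a point fixed in the world has none). Each returns a list of dicts, best first, with "score" (0 to 1); they miss things now and then, are a little off and sometimes report something else, mostly with a low value. They report only what shows in the picture. A call takes as long as a camera call. They do not tell look-alikes from the thing itself.
- r.find_in(label, picture): "rect" ([left, top, width, height] in pixels, round what is visible of it).
- r.pinpoint(label, picture): "uv" ([column, row] in pixels: a listed point, or the origin of a listed thing).
The state is a dict: "time": time; "joints": joint angles; "joint_velocities": joint speeds; "effort": joint torques, N m; "eef_pos": TCP position; "ee_rot": TCP orientation; "wrist_force": force on the tool from outside, world axes, zero at the start; "torque": the same for the moment, N m; "gripper_width": opening from 0.0 (shut) to 1.0 (fully open); "grasp_force": force on a finger pad.
Only numpy, scipy, OpenCV 4.12 (cv2) and the standard library are available. Lean on these libraries where they do the work, as an engineer would, in place of code of your own. Each camera call takes 0.05 s, during which the arm holds its last target. There are 200 camera calls.

## Task

Make the hob safe: first take every jar, tin, mill, tub and shaker standing between the two front pans off the hob and stand it upright on the baking tray. Then swing the handles of the saucepan and the frying pan, which stick out past the hob's front edge, inward so that each lies wholly over the hob, clear of the other pans and touching none, with both pans still on their cooking zones; the saucepan's lid, left in the frying pan, belongs seated on the saucepan. Leave the milk pan, the mixing bowl and the onion alone.

Things in the scene. Friction and masses are not known exactly. Their poses are not given: they have to be found in the camera images.
- glass_jar: half-full glass storage jar with a steel cap: cylinder 62 mm across up to 96 mm, cap 56 mm across, 108 mm tall over all. Stands upright on the hob between the two front pans (may be absent). Origin: centre of its underside, z up along it. About 0.2 to 0.5 kg, loose
- tall_tin: steel tin with a paper band: plain cylinder 62 mm across, 98 mm tall. Stands upright on the hob between the two front pans (may be absent). Origin: centre of its underside, z up along it. About 0.2 to 0.5 kg, loose
- pepper_mill: stout wooden pepper mill: cylinder 60 mm across and 96 mm tall with a small steel ball on top, 111 mm over all. Stands upright on the hob between the two front pans (may be absent). Origin: centre of its underside, z up along it. About 0.2 to 0.5 kg, loose
- salt_tub: white plastic salt tub: plain cylinder 62 mm across, 100 mm tall. Stands upright on the hob between the two front pans (may be absent). Origin: centre of its underside, z up along it. About 0.2 to 0.5 kg, loose
- steel_shaker: stout steel shaker: cylinder 58 mm across up to 97 mm, black cap 52 mm across, 107 mm tall over all. Stands upright on the hob between the two front pans (may be absent). Origin: centre of its underside, z up along it. About 0.2 to 0.5 kg, loose
- saucepan: Steel saucepan, 160 mm across the rim (inside 154), 72 high, about 0.8 kg. Origin: centre of underside; handle along its +x. Loose, on a front zone (which one varies); at the start the handle points over the hob's front edge, towards the robot. Handle: straight aluminium bar 20 mm wide, 16 high, centre line 55 above the underside, 105 to 230 from the axis.
- skillet: Dark steel frying pan, 210 mm across the rim, 190 at the bottom, 48 high, inner floor at 5, about 0.9 kg. Origin: centre of underside; handle along its +x. Loose, on a front zone (which one varies); at the start the handle points over the hob's front edge, towards the robot. Handle: straight aluminium bar 20 mm wide, 16 high, centre line 55 above the underside, 128 to 250 from the axis.
- saucepan_tip (a point): Outer end of the saucepan's handle, on its centre line, 230 mm from the pan's axis
- saucepan_grip (a point): Middle of the saucepan's handle, on its centre line, 155 mm from the pan's axis, good to grip from above
- skillet_tip (a point): Outer end of the frying pan's handle, on its centre line, 250 mm from the pan's axis
- skillet_grip (a point): Middle of the frying pan's handle, on its centre line, 175 mm from the pan's axis, good to grip from above
- lid: Steel saucepan lid, about 0.3 kg, at the start lying right way up in the frying pan. Origin: centre of underside, z up. From below: plug 138 mm across, 8 high, that enters the saucepan's mouth; flange 166 across, 5 thick, that rests on the rim; dome to 27; black cylindrical knob 30 across from 26 to 60. Seated, its origin is 64 mm above the saucepan's.
- hob: Fixed black glass hob set on the worktop, 510 mm along its x, 700 mm along its y, top 6 mm above the worktop. Origin: centre of the underside; its -x edge is the front edge, towards the robot. Its yaw varies slightly.
- zone_left: Printed ring 232 mm across on the hob: front left cooking zone. Origin: its centre, on the glass
- zone_right: Printed ring 232 mm across on the hob: front right cooking zone. Origin: its centre, on the glass
- tray: Fixed flat rimless dark steel baking tray on the worktop right of the hob, 300 mm along its x, 200 mm along its y, 4 mm thick. Origin: centre of its underside
- milk_pan: Small steel milk pan, 130 mm across, rim 72 mm high, at the back of the hob, loose; to be left alone. Origin: centre of its underside; its handle, like the others, points along its +x and ends 190 mm from its axis
- mixing_bowl: Small steel mixing bowl, 124 mm across, 55 mm high, on the worktop to the right of the tray, loose; to be left alone. Origin: centre of its underside
- onion: Onion, 76 mm across, on the chopping board left of the hob, loose; to be left alone. Origin: centre of its underside
Things that resemble listed ones, but are neither listed nor needed, are in the scene too. What is shaped like the tall_tin but green is not meant.

How it is judged:
On the way, in this order (a step that is already met when the one before it is completed fails the run):
1. everything that stood between the pans stands upright on the tray (x of glass_jar in the frame of tray between -0.135 and 0.135 m and y of glass_jar in the frame of tray between -0.085 and 0.085 m and z of glass_jar in the frame of tray between -0.005 and 0.012 m and angle between each of glass_jar, tall_tin, pepper_mill, salt_tub, steel_shaker's own z axis and vertical below 0.12 rad and x of tall_tin in the frame of tray between -0.135 and 0.135 m and y of tall_tin in the frame of tray between -0.085 and 0.085 m and z of tall_tin in the frame of tray between -0.005 and 0.012 m and x of pepper_mill in the frame of tray between -0.135 and 0.135 m and y of pepper_mill in the frame of tray between -0.085 and 0.085 m and z of pepper_mill in the frame of tray between -0.005 and 0.012 m and x of salt_tub in the frame of tray between -0.135 and 0.135 m and y of salt_tub in the frame of tray between -0.085 and 0.085 m and z of salt_tub in the frame of tray between -0.005 and 0.012 m and x of steel_shaker in the frame of tray between -0.135 and 0.135 m and y of steel_shaker in the frame of tray between -0.085 and 0.085 m and z of steel_shaker in the frame of tray between -0.005 and 0.012 m), for 0.2 s.
2. both handles lie wholly over the hob and clear of the other pans, pans on their zones (x of saucepan_tip in the frame of hob between -0.25 and 0.25 m and y of saucepan_tip in the frame of hob between -0.345 and 0.345 m and horizontal distance between each of saucepan_tip, saucepan_grip and skillet above 0.117 m and horizontal distance between each of saucepan_tip, saucepan_grip, skillet_tip, skillet_grip and milk_pan above 0.077 m and angle between each of saucepan, skillet's own z axis and vertical below 0.05 rad and (horizontal distance between saucepan and zone_left below 0.03 m or horizontal distance between saucepan and zone_right below 0.03 m) and x of skillet_tip in the frame of hob between -0.25 and 0.25 m and y of skillet_tip in the frame of hob between -0.345 and 0.345 m and horizontal distance between each of skillet_tip, skillet_grip and saucepan above 0.092 m and (horizontal distance between skillet and zone_left below 0.03 m or horizontal distance between skillet and zone_right below 0.03 m) and contact force between saucepan and skillet below 0.1 N and contact force between each of saucepan, skillet and milk_pan below 0.1 N), for 0.2 s.
At the end, for the whole second after the job is handed in: Every jar upright on the tray; both handle ends 5 mm or more inside the hob's outline, handle centre lines 12 mm clear of other pans seen from above, no pans touching, both within 30 mm of a front zone's centre; lid level on the saucepan (12 mm off centre, 5 mm in height at most); all at rest (all of step 1 and all of step 2 and horizontal distance between lid and saucepan below 0.012 m and z of lid in the frame of saucepan between 0.059 and 0.069 m and angle between lid's own z axis and vertical below 0.06 rad and linear speed of each of glass_jar, tall_tin, pepper_mill, salt_tub, steel_shaker, lid, saucepan, skillet below 0.02 m/s).
It fails at once if the milk pan is pushed more than 25 mm (distance of milk_pan from where it was at the start of the episode above 0.025 m).
It fails at once if the mixing bowl is pushed more than 25 mm (distance of mixing_bowl from where it was at the start of the episode above 0.025 m).
It fails at once if the onion is pushed more than 25 mm (distance of onion from where it was at the start of the episode above 0.025 m).
Of glass_jar, tall_tin, pepper_mill, salt_tub, steel_shaker only 3 to 5 are there at a start; the rules pass over those that are not, and their reading is None.
At some moment in a run one of glass_jar, tall_tin, pepper_mill, salt_tub, steel_shaker may be knocked a few centimetres aside while the robot is not near it.
It also fails if it takes over 210 s, if anything falls off the work surface, if the arm or the gripper's body presses on something with over 40 N, if the wrist force passes 120 N, or if a joint passes its speed limit or range.

## Working session

There is one attempt and no reset: what is moved stays moved. The work goes in short steps, Python scripts to look and compute and a tool call to move; the robot and the scene stay as the last step left them, time stands still between calls to the robot, and variables do not carry over. Pictures are saved under pics/ and viewed, at most 14 in all, crops included, and the job is handed in when it is done.

Besides the shell and the picture viewer there is one more tool, called after "Emit:" as name([rows], argument=value, ...), one row to a line, values as JSON. carry_out: Moves the arm, as the interface text tells. Its arguments: {"type":"object","properties":{"rows":{"type":"array","items":{"type":"object","properties":{"jaw":{"type":"number"},"slide":{"type":"array","items":{"type":"number"}},"rot":{"type":"array","items":{"type":"number"}}}}},"grip_force":{"type":"number"}},"required":["rows"]}

```bash
ls; mkdir -p pics; cat > h.py <<'E'
import numpy as np,cv2
from rig import r
def K(p):
    f=240/np.tan(np.radians(p["vfov"]/2)); return f,p["cx"],p["cy"]
def pose(p,st=None):
    if "mount" in p:
        st=st or r.sense(); M=np.array(p["mount"]); R=np.array(st["ee_rot"]); return np.array(st["eef_pos"])+R@M[:3,3], R@M[:3,:3]
    return np.array(p["position"]),np.array(p["attitude"])
def ray(p,uv,z,st=None):
    f,cx,cy=K(p); C,R=pose(p,st); d=R@np.array([(uv[0]-cx)/f,(uv[1]-cy)/f,1]); return C+d*(z-C[2])/d[2]
def proj(p,X,st=None):
    f,cx,cy=K(p); C,R=pose(p,st); q=R.T@(np.array(X)-C); return [cx+f*q[0]/q[2],cy+f*q[1]/q[2]]
E
python3 - <<'E'
from h import *
st=r.sense(); print({k:np.round(v,3).tolist() for k,v in st.items()}, r.finger_overhang)
Z=dict(glass_jar=.006,tall_tin=.006,pepper_mill=.006,salt_tub=.006,steel_shaker=.006,saucepan=.006,skillet=.006,saucepan_tip=.061,saucepan_grip=.061,skillet_tip=.061,skillet_grip=.061,lid=.013,hob=0,zone_left=.006,zone_right=.006,tray=0,milk_pan=.006,mixing_bowl=0,onion=.02)
for n in ["top","side"]:
    p=r.read_camera(n); cv2.imwrite(f"pics/{n}0.png",p["frame"]); print(n,p["vfov"],p["cx"],p["cy"],np.round(p["position"],3),np.round(p["attitude"],3).tolist())
    for k,z in Z.items():
        print(k,[(np.round(d["score"],2),np.round(d["uv"]).tolist(),np.round(ray(p,d["uv"],z)[:2],3).tolist()) for d in r.pinpoint(k,p)[:3]])
E
```

```text
pics
{'time': 0.0, 'joints': [-1.302, 0.277, -0.028, 1.268, 0.0, 1.467], 'joint_velocities': [-0.001, 0.001, 0.0, 0.001, 0.002, -0.0], 'effort': [-0.0, -44.551, 29.52, 0.016, -0.0, 0.0], 'eef_pos': [0.227, -0.582, 0.252], 'ee_rot': [[0.932, 0.363, -0.001], [0.363, -0.932, 0.002], [0.0, -0.002, -1.0]], 'wrist_force': [-0.709, -0.562, 0.018], 'torque': [-0.047, 0.013, 0.09], 'grasp_force': 0.0, 'gripper_width': 1.0} 0.022
top 44.01253679017327 316.4640297158833 249.8741151611962 [ 0.209 -0.017  1.787] [[0.028, -0.984, 0.177], [-1.0, -0.028, 0.0], [0.005, -0.177, -0.984]]
glass_jar [(np.float64(0.65), [303.0, 201.0], [0.681, 0.029])]
tall_tin [(np.float64(0.68), [295.0, 264.0], [0.483, 0.046])]
pepper_mill [(np.float64(0.68), [298.0, 232.0], [0.585, 0.041])]
salt_tub [(np.float64(0.93), [276.0, 221.0], [0.615, 0.11]), (np.float64(0.59), [374.0, 280.0], [0.443, -0.192])]
steel_shaker []
saucepan [(np.float64(0.75), [354.0, 229.0], [0.599, -0.129])]
skillet []
saucepan_tip [(np.float64(0.61), [297.0, 265.0], [0.474, 0.038]), (np.float64(0.6), [378.0, 298.0], [0.383, -0.199]), (np.float64(
[... 1794 characters left out ...]
oat64(0.62), [266.0, 356.0], [0.364, 0.359])]
skillet_grip [(np.float64(0.8), [254.0, 332.0], [0.43, 0.33])]
lid [(np.float64(0.88), [222.0, 300.0], [0.599, 0.276])]
hob [(np.float64(0.86), [246.0, 246.0], [0.72, 0.077]), (np.float64(0.4), [253.0, 334.0], [0.47, 0.297]), (np.float64(0.23), [226.0, 242.0], [0.777, 0.102])]
zone_left []
zone_right [(np.float64(0.52), [269.0, 353.0], [0.397, 0.318])]
tray [(np.float64(0.61), [404.0, 200.0], [0.509, -0.421]), (np.float64(0.57), [243.0, 245.0], [0.728, 0.079])]
milk_pan []
mixing_bowl [(np.float64(0.73), [434.0, 179.0], [0.502, -0.597])]
onion [(np.float64(0.75), [267.0, 244.0], [0.662, 0.049]), (np.float64(0.59), [144.0, 410.0], [0.478, 0.589])]
```

View pics/top0.png

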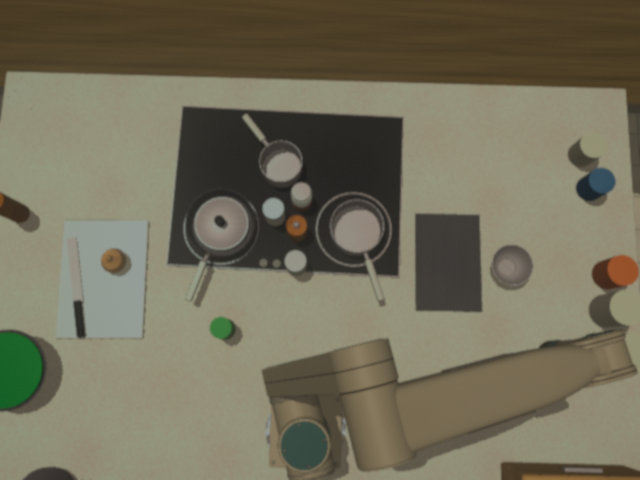

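View pics/side0.png

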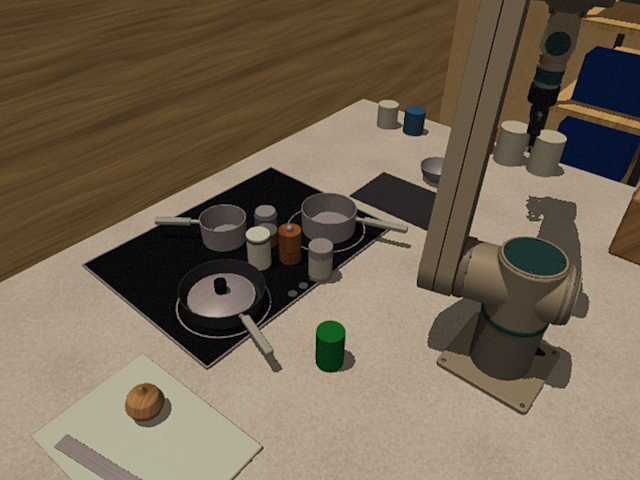

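Four items stand between the pans in the top view: a jar at about (303,193), a tub at (274,210), a mill at (297,226) and a tin or shaker at (295,262). The skillet with the lid is at (220,225), the saucepan at (354,228), the tray at (448,262) and the green decoy at (222,328). The side view agrees. Next I'll move over the jars for a closer look.

Emit:
carry_out([
  {"rot": [0, 0, -6.87], "slide": [0, 0, -0.01], "jaw": 1},
  {"rot": [0, 0, -6.87], "slide": [0, 0, -0.01], "jaw": 1},
  {"rot": [0, 0, -6.87], "slide": [0, 0, -0.01], "jaw": 1},
  {"rot": [0, 0, -6.87], "slide": [0, 0, -0.01], "jaw": 1},
  {"rot": [0, 0, -6.87], "slide": [0, 0, -0.01], "jaw": 1},
  {"rot": [0, 0, -6.87], "slide": [0, 0, -0.01], "jaw": 1},
  {"rot": [0, 0, -6.87], "slide": [0, 0, -0.01], "jaw": 1},
  {"rot": [0, 0, -6.87], "slide": [0, 0, -0.01], "jaw": 1},
  {"rot": [0, 0, -6.87], "slide": [0, 0, -0.01], "jaw": 1},
  {"rot": [0, 0, -6.87], "slide": [0, 0, -0.01], "jaw": 1},
], grip_force=50)

```text
time: 2.83
eef_pos: [0.227, -0.5822, 0.3538]
ee_rot: [[-0.006, 1.0, 0.0], [1.0, 0.006, -0.0], [-0.0, 0.0, -1.0]]
wrist_force: [-0.5, -0.6, 0.4]
gripper_width: 0.997
grasp_force: 0.0
```

Emit:
carry_out([
  {"slide": [0.031, 0.0135, 0], "rot": [0, 0, 0], "jaw": 1},
  {"slide": [0.031, 0.0135, 0], "rot": [0, 0, 0], "jaw": 1},
  {"slide": [0.031, 0.0135, 0], "rot": [0, 0, 0], "jaw": 1},
  {"slide": [0.031, 0.0135, 0], "rot": [0, 0, 0], "jaw": 1},
  {"slide": [0.031, 0.0135, 0], "rot": [0, 0, 0], "jaw": 1},
  {"slide": [0.031, 0.0135, 0], "rot": [0, 0, 0], "jaw": 1},
  {"slide": [0.031, 0.0135, 0], "rot": [0, 0, 0], "jaw": 1},
  {"slide": [0.031, 0.0135, 0], "rot": [0, 0, 0], "jaw": 1},
  {"slide": [0.031, 0.0135, 0], "rot": [0, 0, 0], "jaw": 1},
  {"slide": [0.031, 0.0135, 0], "rot": [0, 0, 0], "jaw": 1},
])

```text
time: 3.67
eef_pos: [0.3623, -0.2707, 0.3535]
ee_rot: [[0.0, 1.0, 0.001], [1.0, -0.0, -0.0], [-0.0, 0.001, -1.0]]
wrist_force: [1.1, -0.8, 0.0]
gripper_width: 0.999
grasp_force: 0.0
```

Emit:
carry_out([
  {"slide": [0.031, 0.0135, 0], "rot": [0, 0, 0], "jaw": 1},
  {"slide": [0.031, 0.0135, 0], "rot": [0, 0, 0], "jaw": 1},
  {"slide": [0.031, 0.0135, 0], "rot": [0, 0, 0], "jaw": 1},
  {"slide": [0.031, 0.0135, 0], "rot": [0, 0, 0], "jaw": 1},
  {"slide": [0.031, 0.0135, 0], "rot": [0, 0, 0], "jaw": 1},
  {"slide": [0.031, 0.0135, 0], "rot": [0, 0, 0], "jaw": 1},
  {"slide": [0.031, 0.0135, 0], "rot": [0, 0, 0], "jaw": 1},
  {"slide": [0.031, 0.0135, 0], "rot": [0, 0, 0], "jaw": 1},
  {"slide": [0.031, 0.0135, 0], "rot": [0, 0, 0], "jaw": 1},
  {"slide": [0.0, 0.0, 0], "rot": [0, 0, 0], "jaw": 1},
])

```text
time: 4.5
eef_pos: [0.4851, 0.0111, 0.3533]
ee_rot: [[-0.006, 1.0, 0.001], [1.0, 0.006, 0.002], [0.002, 0.001, -1.0]]
wrist_force: [-0.5, -0.6, 0.0]
gripper_width: 1.0
grasp_force: 0.0
```

```bash
cat > look.py <<'E'
from h import *
import sys
def look(name,Z,save=None):
    st=r.sense(); p=r.read_camera(name)
    print(name,"t",round(st["time"],2),"tcp",np.round(st["eef_pos"],4),"yaw",round(np.degrees(np.arctan2(st["ee_rot"][1][0],st["ee_rot"][0][0])),2),"zax",np.round(np.array(st["ee_rot"])[:,2],3),"grip",round(st["gripper_width"],3),round(st["grasp_force"],1))
    if save: cv2.imwrite(f"pics/{save}.png",p["frame"])
    for k,z in Z.items():
        print(k,[(float(np.round(d["score"],2)),np.round(d["uv"]).tolist(),np.round(ray(p,d["uv"],z,st)[:2],3).tolist()) for d in r.pinpoint(k,p)[:4] if d["score"]>.3])
    return p,st
E
python3 - <<'E'
from look import *
Z={k:.006 for k in "glass_jar tall_tin pepper_mill salt_tub steel_shaker saucepan skillet milk_pan".split()}
p,st=look("wrist",Z,"w1")
print(np.round(pose(p,st)[0],3),np.round(pose(p,st)[1],2).tolist(),p["vfov"])
E
```

```text
wrist t 4.5 tcp [0.4851 0.0111 0.3533] yaw 90.34 zax [ 0.001  0.002 -1.   ] grip 1.0 0.0
glass_jar [(0.92, [461.0, 182.0], [0.68, 0.033])]
tall_tin [(0.98, [314.0, 176.0], [0.479, 0.039])]
pepper_mill [(0.89, [390.0, 175.0], [0.582, 0.042])]
salt_tub [(0.75, [431.0, 115.0], [0.63, 0.118])]
steel_shaker []
saucepan [(0.73, [390.0, 293.0], [0.594, -0.133])]
skillet []
milk_pan [(0.68, [545.0, 132.0], [0.782, 0.098])]
[0.484 0.084 0.472] [[1.0, 0.01, 0.0], [0.01, -0.96, -0.29], [0.0, 0.29, -0.96]] 70.50885380158844
```

View pics/w1.png

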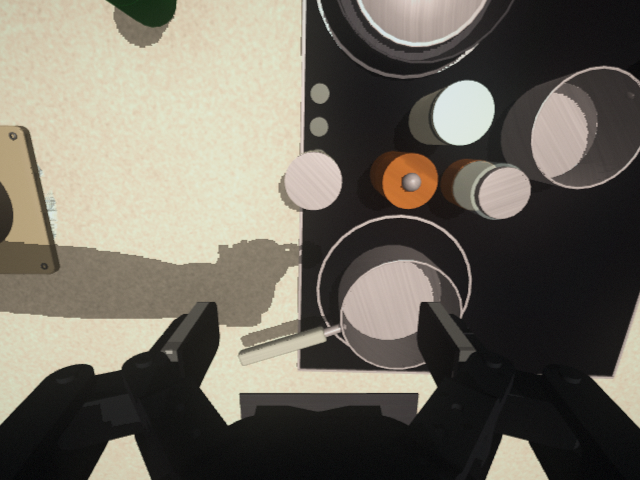

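The wrist view shows the tin's top at (314,181), the mill's ball at (411,182), the jar's cap at (504,192) and the tub's top at (463,113). The right ring is centred near (394,292) and the hob's front right corner is at (301,370).

```bash
python3 - <<'E'
from h import *
st=r.sense(); p=r.read_camera("wrist")
for n,uv,z in [("tin",(314,181),.104),("mill",(411,182),.11),("jar",(504,192),.114),("tub",(463,113),.106),("sauce_rim",(402,314),.078),("ringR",(394.5,292),.006),("hob c",(301,370),.006),("edge",(304,2),.006),("hobcR",(613,376),.006),("h1",(244,358),.061),("h2",(340,329),.061)]:
    print(n,np.round(ray(p,uv,z,st),4)[:2])
p=r.read_camera("top")
for n,uv,z in [("c1",(184,107),.006),("c2",(403,118),.006),("c3",(399,275),.006),("c4",(169,265),.006),("lidknob",(220,221),.071),("trayA",(416,214),.004),("trayB",(480,214),.004),("trayC",(482,311),.004),("trayD",(416,309),.004),("skRim",(221,226),.05),("skhtip",(192,299),.061),("milktip",(246,116),.061),("milkrim",(281,162),.078)]:
    print(n,np.round(ray(p,uv,z),4)[:2])
E
```

```text
tin [0.4789 0.0376]
mill [0.5815 0.0371]
jar [0.6792 0.0269]
tub [0.6297 0.1055]
sauce_rim [ 0.5917 -0.1358]
ringR [ 0.5977 -0.1383]
hob c [ 0.4553 -0.2757]
edge [0.4671 0.2358]
hobcR [ 0.9625 -0.2881]
h1 [ 0.3786 -0.2138]
h2 [ 0.513  -0.1678]
c1 [0.9796 0.4173]
c2 [ 0.9633 -0.2798]
c3 [ 0.4599 -0.2687]
c4 [0.4706 0.4285]
lidknob [0.5969 0.271 ]
trayA [ 0.6516 -0.3208]
trayB [ 0.6573 -0.5186]
trayC [ 0.3583 -0.5183]
trayD [ 0.3587 -0.3203]
skRim [0.5864 0.2707]
skhtip [0.3646 0.3408]
milktip [0.9322 0.2115]
milkrim [0.782  0.0971]
```

Emit:
carry_out([
  {"slide": [0.027, -0.006, 0], "rot": [0, 0, 0.3], "jaw": 1},
  {"slide": [0, 0, 0.03], "rot": [0, 0, 0], "jaw": 1},
  {"slide": [0, 0, 0.03], "rot": [0, 0, 0], "jaw": 1},
  {"slide": [0, 0, 0.03], "rot": [0, 0, 0], "jaw": 1},
  {"slide": [0, 0, 0.03], "rot": [0, 0, 0], "jaw": 1},
  {"slide": [0, 0, 0.03], "rot": [0, 0, 0], "jaw": 1},
  {"slide": [0, 0, 0.03], "rot": [0, 0, 0], "jaw": 1},
  {"slide": [0, 0, 0.03], "rot": [0, 0, 0], "jaw": 1},
  {"slide": [0, 0, 0.03], "rot": [0, 0, 0], "jaw": 1},
  {"slide": [0, 0, 0.03], "rot": [0, 0, 0], "jaw": 1},
])

```text
time: 5.88
eef_pos: [0.4776, 0.0334, 0.0822]
ee_rot: [[0.006, 1.0, 0.001], [1.0, -0.006, -0.0], [-0.0, 0.001, -1.0]]
wrist_force: [0.1, -1.1, -0.7]
gripper_width: 1.005
grasp_force: 0.0
```

Emit:
carry_out([
  {"slide": [0, 0, 0], "rot": [0, 0, 0], "jaw": 1},
  {"slide": [0, 0, 0], "rot": [0, 0, 0], "jaw": -1},
  {"slide": [0, 0, 0], "rot": [0, 0, 0], "jaw": -1},
  {"slide": [0, 0, 0], "rot": [0, 0, 0], "jaw": -1},
  {"slide": [0, 0, 0], "rot": [0, 0, 0], "jaw": -1},
  {"slide": [0, 0, 0], "rot": [0, 0, 0], "jaw": -1},
  {"slide": [0, 0, 0], "rot": [0, 0, 0], "jaw": -1},
  {"slide": [0, 0, 0], "rot": [0, 0, 0], "jaw": -1},
  {"slide": [0, 0, 0], "rot": [0, 0, 0], "jaw": -1},
  {"slide": [0, 0, 0], "rot": [0, 0, 0], "jaw": -1},
])

```text
time: 6.72
eef_pos: [0.4795, 0.0335, 0.0853]
ee_rot: [[0.005, 1.0, 0.004], [1.0, -0.005, -0.001], [-0.0, 0.004, -1.0]]
wrist_force: [0.9, -0.8, 7.0]
gripper_width: 0.712
grasp_force: 55.3
```

Emit:
carry_out([
  {"slide": [0, 0, -0.033], "rot": [0, 0, 0], "jaw": -1},
  {"slide": [0, 0, -0.033], "rot": [0, 0, 0], "jaw": -1},
  {"slide": [0, 0, -0.033], "rot": [0, 0, 0], "jaw": -1},
  {"slide": [0, 0, -0.033], "rot": [0, 0, 0], "jaw": -1},
  {"slide": [-0.033, -0.0028, 0], "rot": [0, 0, 0], "jaw": -1},
  {"slide": [-0.033, -0.0028, 0], "rot": [0, 0, 0], "jaw": -1},
  {"slide": [-0.033, -0.0028, 0], "rot": [0, 0, 0], "jaw": -1},
  {"slide": [-0.033, -0.0028, 0], "rot": [0, 0, 0], "jaw": -1},
  {"slide": [-0.033, -0.0028, 0], "rot": [0, 0, 0], "jaw": -1},
  {"slide": [-0.033, -0.0028, 0], "rot": [0, 0, 0], "jaw": -1},
])

```text
time: 7.55
eef_pos: [0.4585, -0.1652, 0.2148]
ee_rot: [[0.005, 1.0, -0.001], [1.0, -0.005, 0.001], [0.001, -0.001, -1.0]]
wrist_force: [1.0, 0.2, -4.4]
gripper_width: 0.712
grasp_force: 57.4
```

Emit:
carry_out([
  {"slide": [-0.033, -0.0028, 0], "rot": [0, 0, 0], "jaw": -1},
  {"slide": [-0.033, -0.0028, 0], "rot": [0, 0, 0], "jaw": -1},
  {"slide": [-0.033, -0.0028, 0], "rot": [0, 0, 0], "jaw": -1},
  {"slide": [-0.033, -0.0028, 0], "rot": [0, 0, 0], "jaw": -1},
  {"slide": [-0.033, -0.0028, 0], "rot": [0, 0, 0], "jaw": -1},
  {"slide": [-0.033, -0.0028, 0], "rot": [0, 0, 0], "jaw": -1},
  {"slide": [-0.033, -0.0028, 0], "rot": [0, 0, 0], "jaw": -1},
  {"slide": [-0.033, -0.0028, 0], "rot": [0, 0, 0], "jaw": -1},
  {"slide": [-0.033, -0.0028, 0], "rot": [0, 0, 0], "jaw": -1},
  {"slide": [0, 0, 0], "rot": [0, 0, 0], "jaw": -1},
])

```text
time: 8.38
eef_pos: [0.4321, -0.4673, 0.2145]
ee_rot: [[0.01, 1.0, -0.0], [1.0, -0.01, -0.005], [-0.005, 0.0, -1.0]]
wrist_force: [-0.2, -0.1, -3.1]
gripper_width: 0.71
grasp_force: 57.1
```

Emit:
carry_out([
  {"slide": [0, 0, 0.035], "rot": [0, 0, 0], "jaw": -1},
  {"slide": [0, 0, 0.035], "rot": [0, 0, 0], "jaw": -1},
  {"slide": [0, 0, 0.03], "rot": [0, 0, 0], "jaw": -1},
  {"slide": [0, 0, 0.02], "rot": [0, 0, 0], "jaw": -1},
  {"slide": [0, 0, 0.01], "rot": [0, 0, 0], "jaw": -1},
  {"slide": [0, 0, 0.0005], "rot": [0, 0, 0], "jaw": -1},
  {"slide": [0, 0, 0], "rot": [0, 0, 0], "jaw": 1},
  {"slide": [0, 0, 0], "rot": [0, 0, 0], "jaw": 1},
  {"slide": [0, 0, 0], "rot": [0, 0, 0], "jaw": 1},
  {"slide": [0, 0, 0], "rot": [0, 0, 0], "jaw": 1},
])

```text
time: 9.22
eef_pos: [0.4336, -0.4617, 0.0859]
ee_rot: [[0.005, 1.0, 0.001], [1.0, -0.005, -0.002], [-0.002, 0.001, -1.0]]
wrist_force: [0.2, 0.0, -0.1]
gripper_width: 0.999
grasp_force: 0.0
```

Emit:
carry_out([
  {"slide": [0, 0, 0], "rot": [0, 0, 0], "jaw": 1},
  {"slide": [0, 0, -0.035], "rot": [0, 0, 0], "jaw": 1},
  {"slide": [0, 0, -0.035], "rot": [0, 0, 0], "jaw": 1},
  {"slide": [0, 0, -0.035], "rot": [0, 0, 0], "jaw": 1},
  {"slide": [0, 0, -0.035], "rot": [0, 0, 0], "jaw": 1},
  {"slide": [0, 0, -0.03], "rot": [0, 0, 0], "jaw": 1},
  {"slide": [0.034, 0.01, 0], "rot": [0, 0, 0], "jaw": 1},
  {"slide": [0.034, 0.01, 0], "rot": [0, 0, 0], "jaw": 1},
  {"slide": [0.034, 0.01, 0], "rot": [0, 0, 0], "jaw": 1},
  {"slide": [0.034, 0.01, 0], "rot": [0, 0, 0], "jaw": 1},
])

```text
time: 10.05
eef_pos: [0.4739, -0.3242, 0.2556]
ee_rot: [[0.006, 1.0, 0.001], [1.0, -0.006, -0.001], [-0.001, 0.001, -1.0]]
wrist_force: [0.7, 0.4, -1.4]
gripper_width: 1.0
grasp_force: 0.0
```

Emit:
carry_out([
  {"slide": [0.034, 0.01, 0], "rot": [0, 0, 0], "jaw": 1},
  {"slide": [0.034, 0.01, 0], "rot": [0, 0, 0], "jaw": 1},
  {"slide": [0.034, 0.01, 0], "rot": [0, 0, 0], "jaw": 1},
  {"slide": [0.034, 0.01, 0], "rot": [0, 0, 0], "jaw": 1},
  {"slide": [0.034, 0.01, 0], "rot": [0, 0, 0], "jaw": 1},
  {"slide": [0.034, 0.01, 0], "rot": [0, 0, 0], "jaw": 1},
  {"slide": [0.034, 0.01, 0], "rot": [0, 0, 0], "jaw": 1},
  {"slide": [0.034, 0.01, 0], "rot": [0, 0, 0], "jaw": 1},
  {"slide": [0.034, 0.01, 0], "rot": [0, 0, 0], "jaw": 1},
  {"slide": [0, 0, 0], "rot": [0, 0, 0], "jaw": 1},
])

```text
time: 10.88
eef_pos: [0.5665, -0.0146, 0.2553]
ee_rot: [[-0.001, 1.0, 0.002], [1.0, 0.001, 0.003], [0.003, 0.002, -1.0]]
wrist_force: [0.3, -1.1, -0.1]
gripper_width: 1.003
grasp_force: 0.0
```

```bash
python3 - <<'E'
from look import *
Z={k:.006 for k in "glass_jar tall_tin pepper_mill salt_tub steel_shaker".split()}
look("wrist",Z,"w2"); look("top",Z)
E
```

```text
wrist t 10.88 tcp [ 0.5665 -0.0146  0.2553] yaw 90.05 zax [ 0.002  0.003 -1.   ] grip 1.003 0.0
glass_jar [(0.87, [430.0, 169.0], [0.686, 0.031]), (0.5, [382.0, 84.0], [0.63, 0.113])]
tall_tin []
pepper_mill [(0.62, [333.0, 156.0], [0.582, 0.044])]
salt_tub [(0.79, [385.0, 84.0], [0.633, 0.113])]
steel_shaker []
top t 11.18 tcp [ 0.565  -0.0209  0.2549] yaw 89.61 zax [-0. -0. -1.] grip 0.997 0.0
glass_jar [(0.43, [301.0, 198.0], [0.69, 0.036])]
tall_tin [(0.8, [458.0, 286.0], [0.433, -0.448]), (0.61, [368.0, 277.0], [0.451, -0.176]), (0.56, [227.0, 331.0], [0.278, 0.243])]
pepper_mill []
salt_tub [(0.92, [276.0, 218.0], [0.627, 0.112])]
steel_shaker [(0.49, [276.0, 218.0], [0.626, 0.11])]
```

View pics/w2.png

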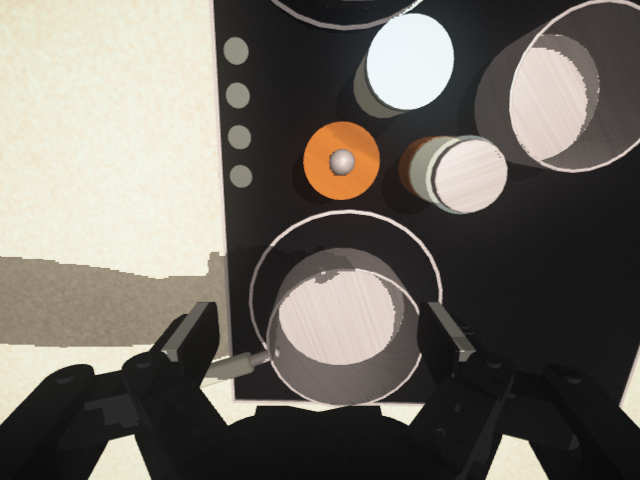

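Emit:
carry_out([
  {"slide": [0.03, 0.008, 0], "rot": [0, 0, 0], "jaw": 1},
  {"slide": [0.03, 0.008, 0], "rot": [0, 0, 0], "jaw": 1},
  {"slide": [0, 0, 0.035], "rot": [0, 0, 0], "jaw": 1},
  {"slide": [0, 0, 0.035], "rot": [0, 0, 0], "jaw": 1},
  {"slide": [0, 0, 0.035], "rot": [0, 0, 0], "jaw": 1},
  {"slide": [0, 0, 0.035], "rot": [0, 0, 0], "jaw": 1},
  {"slide": [0, 0, 0.035], "rot": [0, 0, 0], "jaw": 1},
  {"slide": [0, 0, 0], "rot": [0, 0, 0], "jaw": 1},
  {"slide": [0, 0, 0], "rot": [0, 0, 0], "jaw": -1},
  {"slide": [0, 0, 0], "rot": [0, 0, 0], "jaw": -1},
])

```text
time: 12.32
eef_pos: [0.5829, 0.04, 0.0815]
ee_rot: [[0.005, 1.0, 0.002], [1.0, -0.005, -0.0], [-0.0, 0.002, -1.0]]
wrist_force: [1.5, -0.3, 2.1]
gripper_width: 0.751
grasp_force: 0.9
```

Emit:
carry_out([
  {"slide": [0, 0, 0], "rot": [0, 0, 0], "jaw": -1},
  {"slide": [0, 0, 0], "rot": [0, 0, 0], "jaw": -1},
  {"slide": [0, 0, 0], "rot": [0, 0, 0], "jaw": -1},
  {"slide": [0, 0, 0], "rot": [0, 0, 0], "jaw": -1},
  {"slide": [0, 0, 0], "rot": [0, 0, 0], "jaw": -1},
  {"slide": [0, 0, 0], "rot": [0, 0, 0], "jaw": -1},
  {"slide": [0, 0, -0.033], "rot": [0, 0, 0], "jaw": -1},
  {"slide": [0, 0, -0.033], "rot": [0, 0, 0], "jaw": -1},
  {"slide": [0, 0, -0.033], "rot": [0, 0, 0], "jaw": -1},
  {"slide": [0, 0, -0.033], "rot": [0, 0, 0], "jaw": -1},
])

```text
time: 13.15
eef_pos: [0.5805, 0.0402, 0.2129]
ee_rot: [[0.005, 1.0, -0.001], [1.0, -0.005, 0.0], [0.0, -0.001, -1.0]]
wrist_force: [-0.9, -0.4, -2.6]
gripper_width: 0.695
grasp_force: 55.2
```

Emit:
carry_out([
  {"slide": [-0.033, 0, 0], "rot": [0, 0, 0], "jaw": -1},
  {"slide": [-0.033, 0, 0], "rot": [0, 0, 0], "jaw": -1},
  {"slide": [-0.033, 0, 0], "rot": [0, 0, 0], "jaw": -1},
  {"slide": [-0.033, 0, 0], "rot": [0, 0, 0], "jaw": -1},
  {"slide": [-0.033, 0, 0], "rot": [0, 0, 0], "jaw": -1},
  {"slide": [-0.033, 0, 0], "rot": [0, 0, 0], "jaw": -1},
  {"slide": [-0.033, 0, 0], "rot": [0, 0, 0], "jaw": -1},
  {"slide": [-0.033, 0, 0], "rot": [0, 0, 0], "jaw": -1},
  {"slide": [-0.033, 0, 0], "rot": [0, 0, 0], "jaw": -1},
  {"slide": [-0.033, 0, 0], "rot": [0, 0, 0], "jaw": -1},
])

```text
time: 13.98
eef_pos: [0.579, -0.2911, 0.2116]
ee_rot: [[0.005, 1.0, -0.001], [1.0, -0.005, 0.001], [0.001, -0.001, -1.0]]
wrist_force: [0.2, -1.1, -3.2]
gripper_width: 0.691
grasp_force: 55.7
```

Emit:
carry_out([
  {"slide": [-0.033, 0, 0], "rot": [0, 0, 0], "jaw": -1},
  {"slide": [-0.033, 0, 0], "rot": [0, 0, 0], "jaw": -1},
  {"slide": [-0.033, 0, 0], "rot": [0, 0, 0], "jaw": -1},
  {"slide": [-0.033, 0, 0], "rot": [0, 0, 0], "jaw": -1},
  {"slide": [-0.033, -0.004, 0], "rot": [0, 0, 0], "jaw": -1},
  {"slide": [0, 0, 0], "rot": [0, 0, 0], "jaw": -1},
  {"slide": [0, 0, 0.035], "rot": [0, 0, 0], "jaw": -1},
  {"slide": [0, 0, 0.035], "rot": [0, 0, 0], "jaw": -1},
  {"slide": [0, 0, 0.03], "rot": [0, 0, 0], "jaw": -1},
  {"slide": [0, 0, 0], "rot": [0, 0, 0], "jaw": -1},
])

```text
time: 14.82
eef_pos: [0.5701, -0.4503, 0.103]
ee_rot: [[0.006, 1.0, -0.012], [1.0, -0.005, 0.011], [0.011, -0.012, -1.0]]
wrist_force: [-1.7, 2.4, -4.4]
gripper_width: 0.692
grasp_force: 55.4
```

Emit:
carry_out([
  {"slide": [0, 0, 0], "rot": [0, 0, 0], "jaw": -1},
  {"slide": [0, 0, 0.014], "rot": [0, 0, 0], "jaw": -1},
  {"slide": [0, 0, 0.01], "rot": [0, 0, 0], "jaw": -1},
  {"slide": [0, 0, 0.005], "rot": [0, 0, 0], "jaw": -1},
  {"slide": [0, 0, 0], "rot": [0, 0, 0], "jaw": -1},
  {"slide": [0, 0, 0], "rot": [0, 0, 0], "jaw": -1},
  {"slide": [0, 0, 0], "rot": [0, 0, 0], "jaw": -1},
  {"slide": [0, 0, 0], "rot": [0, 0, 0], "jaw": -1},
  {"slide": [0, 0, 0], "rot": [0, 0, 0], "jaw": -1},
  {"slide": [0, 0, 0], "rot": [0, 0, 0], "jaw": -1},
])

```text
time: 15.65
eef_pos: [0.5752, -0.4551, 0.0834]
ee_rot: [[0.005, 1.0, 0.001], [1.0, -0.005, -0.001], [-0.001, 0.001, -1.0]]
wrist_force: [-0.9, 0.0, -3.2]
gripper_width: 0.691
grasp_force: 55.4
```

Emit:
carry_out([
  {"slide": [0, 0, 0.002], "rot": [0, 0, 0], "jaw": -1},
  {"slide": [0, 0, 0], "rot": [0, 0, 0], "jaw": -1},
  {"slide": [0, 0, 0], "rot": [0, 0, 0], "jaw": 1},
  {"slide": [0, 0, 0], "rot": [0, 0, 0], "jaw": 1},
  {"slide": [0, 0, 0], "rot": [0, 0, 0], "jaw": 1},
  {"slide": [0, 0, 0], "rot": [0, 0, 0], "jaw": 1},
  {"slide": [0, 0, 0], "rot": [0, 0, 0], "jaw": 1},
  {"slide": [0, 0, -0.035], "rot": [0, 0, 0], "jaw": 1},
  {"slide": [0, 0, -0.035], "rot": [0, 0, 0], "jaw": 1},
  {"slide": [0, 0, -0.035], "rot": [0, 0, 0], "jaw": 1},
])

```text
time: 16.48
eef_pos: [0.5744, -0.4543, 0.186]
ee_rot: [[0.005, 1.0, -0.002], [1.0, -0.005, 0.002], [0.002, -0.002, -1.0]]
wrist_force: [-0.3, -0.3, 0.1]
gripper_width: 0.998
grasp_force: 0.0
```

Emit:
carry_out([
  {"slide": [0, 0, -0.035], "rot": [0, 0, 0], "jaw": 1},
  {"slide": [0, 0, -0.033], "rot": [0, 0, 0], "jaw": 1},
  {"slide": [0.032, 0.007, 0], "rot": [0, 0, 0], "jaw": 1},
  {"slide": [0.032, 0.007, 0], "rot": [0, 0, 0], "jaw": 1},
  {"slide": [0.032, 0.007, 0], "rot": [0, 0, 0], "jaw": 1},
  {"slide": [0.032, 0.007, 0], "rot": [0, 0, 0], "jaw": 1},
  {"slide": [0.032, 0.007, 0], "rot": [0, 0, 0], "jaw": 1},
  {"slide": [0.032, 0.007, 0], "rot": [0, 0, 0], "jaw": 1},
  {"slide": [0.032, 0.007, 0], "rot": [0, 0, 0], "jaw": 1},
  {"slide": [0.032, 0.007, 0], "rot": [0, 0, 0], "jaw": 1},
])

```text
time: 17.32
eef_pos: [0.6325, -0.1976, 0.2542]
ee_rot: [[0.005, 1.0, 0.001], [1.0, -0.005, -0.0], [-0.0, 0.001, -1.0]]
wrist_force: [0.5, -0.3, 0.6]
gripper_width: 1.002
grasp_force: 0.0
```

Emit:
carry_out([
  {"slide": [0.032, 0.007, 0], "rot": [0, 0, 0], "jaw": 1},
  {"slide": [0.032, 0.007, 0], "rot": [0, 0, 0], "jaw": 1},
  {"slide": [0.032, 0.007, 0], "rot": [0, 0, 0], "jaw": 1},
  {"slide": [0.032, 0.007, 0], "rot": [0, 0, 0], "jaw": 1},
  {"slide": [0.032, 0.007, 0], "rot": [0, 0, 0], "jaw": 1},
  {"slide": [0, 0, 0], "rot": [0, 0, 0], "jaw": 1},
  {"slide": [0, 0, 0], "rot": [0, 0, 0], "jaw": 1},
  {"slide": [0, 0, 0], "rot": [0, 0, 0], "jaw": 1},
  {"slide": [0, 0, 0], "rot": [0, 0, 0], "jaw": 1},
  {"slide": [0, 0, 0], "rot": [0, 0, 0], "jaw": 1},
])

```text
time: 18.15
eef_pos: [0.668, -0.0406, 0.2539]
ee_rot: [[0.007, 1.0, -0.0], [1.0, -0.007, -0.0], [-0.0, -0.0, -1.0]]
wrist_force: [-0.3, -0.7, 0.6]
gripper_width: 1.002
grasp_force: 0.0
```

```bash
python3 - <<'E'
from look import *
Z={k:.006 for k in "glass_jar salt_tub".split()}
look("wrist",Z,"w3")
E
```

```text
wrist t 18.15 tcp [ 0.668  -0.0406  0.2539] yaw 89.6 zax [-0. -0. -1.] grip 1.002 0.0
glass_jar [(0.64, [332.0, 142.0], [0.683, 0.031])]
salt_tub [(0.95, [278.0, 52.0], [0.631, 0.115])]
```

View pics/w3.png

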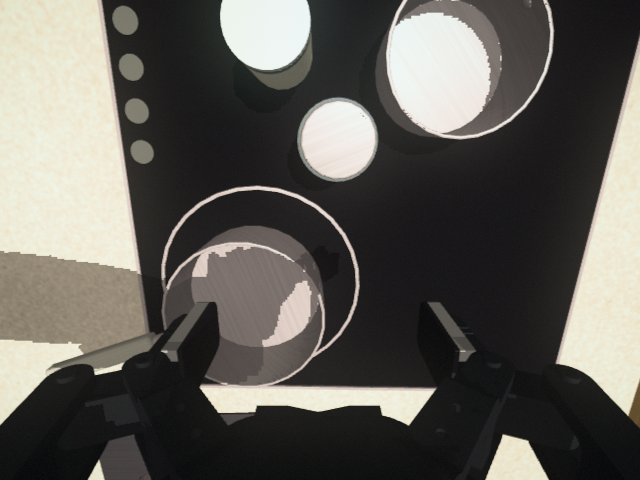

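Emit:
carry_out([
  {"slide": [0.033, 0.006, 0], "rot": [0, 0, 0], "jaw": 1},
  {"slide": [0.033, 0.006, 0], "rot": [0, 0, 0], "jaw": 1},
  {"slide": [0, 0, 0.035], "rot": [0, 0, 0], "jaw": 1},
  {"slide": [0, 0, 0.035], "rot": [0, 0, 0], "jaw": 1},
  {"slide": [0, 0, 0.035], "rot": [0, 0, 0], "jaw": 1},
  {"slide": [0, 0, 0.035], "rot": [0, 0, 0], "jaw": 1},
  {"slide": [0, 0, 0.034], "rot": [0, 0, 0], "jaw": 1},
  {"slide": [0, 0, 0], "rot": [0, 0, 0], "jaw": 1},
  {"slide": [0, 0, 0], "rot": [0, 0, 0], "jaw": -1},
  {"slide": [0, 0, 0], "rot": [0, 0, 0], "jaw": -1},
])

```text
time: 19.13
eef_pos: [0.6819, 0.0262, 0.0817]
ee_rot: [[0.006, 1.0, 0.003], [1.0, -0.006, -0.0], [-0.0, 0.003, -1.0]]
wrist_force: [1.8, -0.8, 1.5]
gripper_width: 0.746
grasp_force: 1.4
```

Emit:
carry_out([
  {"slide": [0, 0, 0], "rot": [0, 0, 0], "jaw": -1},
  {"slide": [0, 0, 0], "rot": [0, 0, 0], "jaw": -1},
  {"slide": [0, 0, 0], "rot": [0, 0, 0], "jaw": -1},
  {"slide": [0, 0, 0], "rot": [0, 0, 0], "jaw": -1},
  {"slide": [0, 0, 0], "rot": [0, 0, 0], "jaw": -1},
  {"slide": [0, 0, 0], "rot": [0, 0, 0], "jaw": -1},
  {"slide": [0, 0, -0.033], "rot": [0, 0, 0], "jaw": -1},
  {"slide": [0, 0, -0.033], "rot": [0, 0, 0], "jaw": -1},
  {"slide": [0, 0, -0.033], "rot": [0, 0, 0], "jaw": -1},
  {"slide": [0, 0, -0.033], "rot": [0, 0, 0], "jaw": -1},
])

```text
time: 19.97
eef_pos: [0.6792, 0.0268, 0.212]
ee_rot: [[0.005, 1.0, -0.003], [1.0, -0.005, 0.0], [0.0, -0.003, -1.0]]
wrist_force: [1.1, -0.3, -4.0]
gripper_width: 0.71
grasp_force: 56.2
```

Emit:
carry_out([
  {"slide": [-0.0286, -0.0173, 0], "rot": [0, 0, 0], "jaw": -1},
  {"slide": [-0.0286, -0.0173, 0], "rot": [0, 0, 0], "jaw": -1},
  {"slide": [-0.0286, -0.0173, 0], "rot": [0, 0, 0], "jaw": -1},
  {"slide": [-0.0286, -0.0173, 0], "rot": [0, 0, 0], "jaw": -1},
  {"slide": [-0.0286, -0.0173, 0], "rot": [0, 0, 0], "jaw": -1},
  {"slide": [-0.0286, -0.0173, 0], "rot": [0, 0, 0], "jaw": -1},
  {"slide": [-0.0286, -0.0173, 0], "rot": [0, 0, 0], "jaw": -1},
  {"slide": [-0.0286, -0.0173, 0], "rot": [0, 0, 0], "jaw": -1},
  {"slide": [-0.0286, -0.0173, 0], "rot": [0, 0, 0], "jaw": -1},
  {"slide": [-0.0286, -0.0173, 0], "rot": [0, 0, 0], "jaw": -1},
])

```text
time: 20.8
eef_pos: [0.5042, -0.259, 0.2111]
ee_rot: [[0.005, 1.0, -0.001], [1.0, -0.005, 0.001], [0.001, -0.001, -1.0]]
wrist_force: [0.3, -0.8, -3.2]
gripper_width: 0.718
grasp_force: 56.8
```

Emit:
carry_out([
  {"slide": [-0.0286, -0.0173, 0], "rot": [0, 0, 0], "jaw": -1},
  {"slide": [-0.0286, -0.0173, 0], "rot": [0, 0, 0], "jaw": -1},
  {"slide": [-0.0286, -0.0173, 0], "rot": [0, 0, 0], "jaw": -1},
  {"slide": [-0.0286, -0.0173, 0], "rot": [0, 0, 0], "jaw": -1},
  {"slide": [0, 0, 0], "rot": [0, 0, 0], "jaw": -1},
  {"slide": [0, 0, 0.03], "rot": [0, 0, 0], "jaw": -1},
  {"slide": [0, 0, 0.03], "rot": [0, 0, 0], "jaw": -1},
  {"slide": [0, 0, 0.03], "rot": [0, 0, 0], "jaw": -1},
  {"slide": [0, 0, 0], "rot": [0, 0, 0], "jaw": -1},
  {"slide": [0, 0, 0], "rot": [0, 0, 0], "jaw": -1},
])

```text
time: 21.63
eef_pos: [0.4343, -0.3702, 0.1196]
ee_rot: [[0.005, 1.0, -0.005], [1.0, -0.005, 0.005], [0.005, -0.005, -1.0]]
wrist_force: [-0.1, 0.5, -3.1]
gripper_width: 0.714
grasp_force: 56.5
```

Emit:
carry_out([
  {"slide": [0, 0, 0.02], "rot": [0, 0, 0], "jaw": -1},
  {"slide": [0, 0, 0.013], "rot": [0, 0, 0], "jaw": -1},
  {"slide": [0, 0, 0.006], "rot": [0, 0, 0], "jaw": -1},
  {"slide": [0, 0, 0.002], "rot": [0, 0, 0], "jaw": -1},
  {"slide": [0, 0, 0], "rot": [0, 0, 0], "jaw": -1},
  {"slide": [0, 0, 0], "rot": [0, 0, 0], "jaw": 1},
  {"slide": [0, 0, 0], "rot": [0, 0, 0], "jaw": 1},
  {"slide": [0, 0, 0], "rot": [0, 0, 0], "jaw": 1},
  {"slide": [0, 0, 0], "rot": [0, 0, 0], "jaw": 1},
  {"slide": [0, 0, 0], "rot": [0, 0, 0], "jaw": 1},
])

```text
time: 22.47
eef_pos: [0.4367, -0.373, 0.0816]
ee_rot: [[0.005, 1.0, 0.001], [1.0, -0.005, -0.001], [-0.001, 0.001, -1.0]]
wrist_force: [0.3, -0.4, 0.2]
gripper_width: 0.999
grasp_force: 0.0
```

Emit:
carry_out([
  {"slide": [0, 0, -0.035], "rot": [0, 0, 0], "jaw": 1},
  {"slide": [0, 0, -0.035], "rot": [0, 0, 0], "jaw": 1},
  {"slide": [0, 0, -0.035], "rot": [0, 0, 0], "jaw": 1},
  {"slide": [0, 0, -0.035], "rot": [0, 0, 0], "jaw": 1},
  {"slide": [0, 0, -0.034], "rot": [0, 0, 0], "jaw": 1},
  {"slide": [0.031, 0.0135, 0], "rot": [0, 0, 0], "jaw": 1},
  {"slide": [0.031, 0.0135, 0], "rot": [0, 0, 0], "jaw": 1},
  {"slide": [0.031, 0.0135, 0], "rot": [0, 0, 0], "jaw": 1},
  {"slide": [0.031, 0.0135, 0], "rot": [0, 0, 0], "jaw": 1},
  {"slide": [0.031, 0.0135, 0], "rot": [0, 0, 0], "jaw": 1},
])

```text
time: 23.3
eef_pos: [0.5049, -0.2165, 0.2553]
ee_rot: [[0.006, 1.0, 0.001], [1.0, -0.006, -0.0], [-0.0, 0.001, -1.0]]
wrist_force: [0.4, -0.7, 0.1]
gripper_width: 0.999
grasp_force: 0.0
```

Emit:
carry_out([
  {"slide": [0.031, 0.0135, 0], "rot": [0, 0, 0], "jaw": 1},
  {"slide": [0.031, 0.0135, 0], "rot": [0, 0, 0], "jaw": 1},
  {"slide": [0.031, 0.0135, 0], "rot": [0, 0, 0], "jaw": 1},
  {"slide": [0.031, 0.0135, 0], "rot": [0, 0, 0], "jaw": 1},
  {"slide": [0.031, 0.0135, 0], "rot": [0, 0, 0], "jaw": 1},
  {"slide": [0.031, 0.0135, 0], "rot": [0, 0, 0], "jaw": 1},
  {"slide": [0.031, 0.0135, 0], "rot": [0, 0, 0], "jaw": 1},
  {"slide": [0.031, 0.0135, 0], "rot": [0, 0, 0], "jaw": 1},
  {"slide": [0.031, 0.0135, 0], "rot": [0, 0, 0], "jaw": 1},
  {"slide": [0, 0, 0], "rot": [0, 0, 0], "jaw": 1},
])

```text
time: 24.13
eef_pos: [0.6294, 0.0655, 0.2548]
ee_rot: [[-0.0, 1.0, 0.002], [1.0, 0.0, 0.003], [0.003, 0.002, -1.0]]
wrist_force: [0.2, -1.0, 0.4]
gripper_width: 0.996
grasp_force: 0.0
```

```bash
python3 - <<'E'
from look import *
Z={k:.006 for k in "salt_tub tall_tin glass_jar pepper_mill steel_shaker".split()}
look("wrist",Z); look("side",Z,"s2"); look("top",Z)
E
```

```text
wrist t 24.13 tcp [0.6294 0.0655 0.2548] yaw 90.01 zax [ 0.002  0.003 -1.   ] grip 0.996 0.0
salt_tub [(0.66, [318.0, 165.0], [0.629, 0.115])]
tall_tin [(0.58, [288.0, 364.0], [0.592, -0.13])]
glass_jar []
pepper_mill []
steel_shaker []
side t 24.43 tcp [0.627  0.0595 0.2548] yaw 89.62 zax [-0. -0. -1.] grip 0.997 0.0
salt_tub [(0.84, [258.0, 260.0], [0.644, 0.103])]
tall_tin [(0.8, [331.0, 360.0], [0.281, 0.244]), (0.63, [430.0, 202.0], [0.435, -0.458])]
glass_jar [(0.9, [417.0, 215.0], [0.43, -0.368])]
pepper_mill [(0.86, [392.0, 191.0], [0.564, -0.431])]
steel_shaker []
top t 24.73 tcp [0.6274 0.06   0.255 ] yaw 89.65 zax [ 0.  0. -1.] grip 1.002 0.0
salt_tub []
tall_tin [(0.8, [228.0, 330.0], [0.281, 0.238]), (0.71, [458.0, 289.0], [0.423, -0.446])]
glass_jar [(0.95, [435.0, 282.0], [0.44, -0.378])]
pepper_mill [(0.83, [459.0, 237.0], [0.583, -0.451])]
steel_shaker []
```

View pics/s2.png

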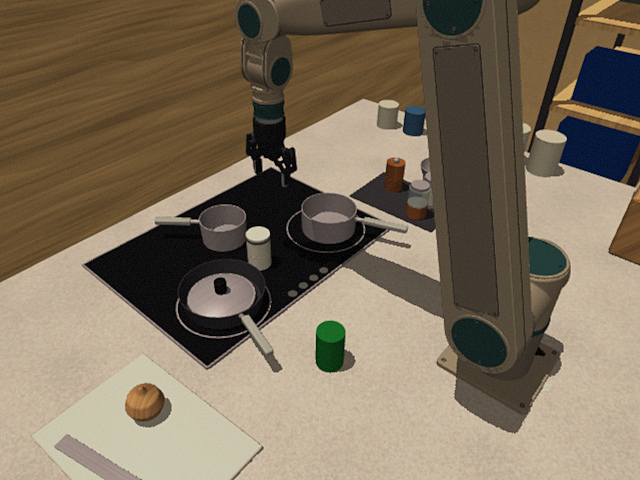

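The side view shows the tin, jar and mill upright on the tray (around (395,175) to (425,200)) and only the tub still on the hob at (258,248). I'll take the tub now.

Emit:
carry_out([
  {"slide": [0.0245, 0.0015, 0], "rot": [0, 0, 0], "jaw": 1},
  {"slide": [0.0245, 0.0015, 0], "rot": [0, 0, 0], "jaw": 1},
  {"slide": [0, 0, 0.035], "rot": [0, 0, 0], "jaw": 1},
  {"slide": [0, 0, 0.035], "rot": [0, 0, 0], "jaw": 1},
  {"slide": [0, 0, 0.035], "rot": [0, 0, 0], "jaw": 1},
  {"slide": [0, 0, 0.035], "rot": [0, 0, 0], "jaw": 1},
  {"slide": [0, 0, 0.034], "rot": [0, 0, 0], "jaw": 1},
  {"slide": [0, 0, 0], "rot": [0, 0, 0], "jaw": 1},
  {"slide": [0, 0, 0], "rot": [0, 0, 0], "jaw": -1},
  {"slide": [0, 0, 0], "rot": [0, 0, 0], "jaw": -1},
])

```text
time: 25.87
eef_pos: [0.6321, 0.1096, 0.0826]
ee_rot: [[0.005, 1.0, 0.002], [1.0, -0.005, 0.0], [0.0, 0.002, -1.0]]
wrist_force: [-0.4, 0.2, 1.4]
gripper_width: 0.747
grasp_force: 0.0
```

Emit:
carry_out([
  {"slide": [0, 0, 0], "rot": [0, 0, 0], "jaw": -1},
  {"slide": [0, 0, 0], "rot": [0, 0, 0], "jaw": -1},
  {"slide": [0, 0, 0], "rot": [0, 0, 0], "jaw": -1},
  {"slide": [0, 0, 0], "rot": [0, 0, 0], "jaw": -1},
  {"slide": [0, 0, 0], "rot": [0, 0, 0], "jaw": -1},
  {"slide": [0, 0, 0], "rot": [0, 0, 0], "jaw": -1},
  {"slide": [0, 0, -0.033], "rot": [0, 0, 0], "jaw": -1},
  {"slide": [0, 0, -0.033], "rot": [0, 0, 0], "jaw": -1},
  {"slide": [0, 0, -0.033], "rot": [0, 0, 0], "jaw": -1},
  {"slide": [0, 0, -0.033], "rot": [0, 0, 0], "jaw": -1},
])

```text
time: 26.7
eef_pos: [0.6298, 0.1094, 0.2136]
ee_rot: [[0.005, 1.0, -0.002], [1.0, -0.005, -0.0], [-0.0, -0.002, -1.0]]
wrist_force: [-0.3, 0.0, -2.5]
gripper_width: 0.716
grasp_force: 55.8
```

Emit:
carry_out([
  {"slide": [-0.032, -0.0035, 0], "rot": [0, 0, 0], "jaw": -1},
  {"slide": [-0.032, -0.0035, 0], "rot": [0, 0, 0], "jaw": -1},
  {"slide": [-0.032, -0.0035, 0], "rot": [0, 0, 0], "jaw": -1},
  {"slide": [-0.032, -0.0035, 0], "rot": [0, 0, 0], "jaw": -1},
  {"slide": [-0.032, -0.0035, 0], "rot": [0, 0, 0], "jaw": -1},
  {"slide": [-0.032, -0.0035, 0], "rot": [0, 0, 0], "jaw": -1},
  {"slide": [-0.032, -0.0035, 0], "rot": [0, 0, 0], "jaw": -1},
  {"slide": [-0.032, -0.0035, 0], "rot": [0, 0, 0], "jaw": -1},
  {"slide": [-0.032, -0.0035, 0], "rot": [0, 0, 0], "jaw": -1},
  {"slide": [-0.032, -0.0035, 0], "rot": [0, 0, 0], "jaw": -1},
])

```text
time: 27.53
eef_pos: [0.5931, -0.2116, 0.2124]
ee_rot: [[0.005, 1.0, -0.001], [1.0, -0.005, 0.001], [0.001, -0.001, -1.0]]
wrist_force: [0.6, -0.2, -3.5]
gripper_width: 0.712
grasp_force: 56.1
```

Emit:
carry_out([
  {"slide": [-0.032, -0.0035, 0], "rot": [0, 0, 0], "jaw": -1},
  {"slide": [-0.032, -0.0035, 0], "rot": [0, 0, 0], "jaw": -1},
  {"slide": [-0.032, -0.0035, 0], "rot": [0, 0, 0], "jaw": -1},
  {"slide": [-0.032, -0.0035, 0], "rot": [0, 0, 0], "jaw": -1},
  {"slide": [-0.032, -0.0035, 0], "rot": [0, 0, 0], "jaw": -1},
  {"slide": [0, 0, 0], "rot": [0, 0, 0], "jaw": -1},
  {"slide": [0, 0, 0.03], "rot": [0, 0, 0], "jaw": -1},
  {"slide": [0, 0, 0.03], "rot": [0, 0, 0], "jaw": -1},
  {"slide": [0, 0, 0.03], "rot": [0, 0, 0], "jaw": -1},
  {"slide": [0, 0, 0], "rot": [0, 0, 0], "jaw": -1},
])

```text
time: 28.37
eef_pos: [0.5709, -0.3665, 0.1149]
ee_rot: [[0.006, 1.0, -0.011], [1.0, -0.005, 0.009], [0.009, -0.011, -1.0]]
wrist_force: [-2.2, 0.7, -5.1]
gripper_width: 0.717
grasp_force: 56.0
```

```bash
python3 - <<'E'
from look import *
Z={k:.004 for k in "salt_tub tall_tin glass_jar pepper_mill".split()}
look("top",Z); look("wrist",Z,"w4")
E
```

```text
top t 28.37 tcp [ 0.5709 -0.3665  0.1149] yaw 89.68 zax [-0.011  0.009 -1.   ] grip 0.717 56.0
salt_tub [(0.36, [506.0, 266.0], [0.495, -0.594])]
tall_tin [(0.93, [457.0, 286.0], [0.43, -0.443]), (0.85, [224.0, 331.0], [0.276, 0.25])]
glass_jar [(0.61, [188.0, 305.0], [0.353, 0.362]), (0.42, [432.0, 280.0], [0.447, -0.368])]
pepper_mill []
wrist t 28.62 tcp [ 0.5773 -0.3713  0.1257] yaw 89.71 zax [ 0.004 -0.003 -1.   ] grip 0.712 56.0
salt_tub [(0.92, [319.0, 258.0], [0.578, -0.383])]
tall_tin [(0.68, [134.0, 337.0], [0.429, -0.449])]
glass_jar [(0.95, [129.0, 241.0], [0.439, -0.368])]
pepper_mill []
```

View pics/w4.png

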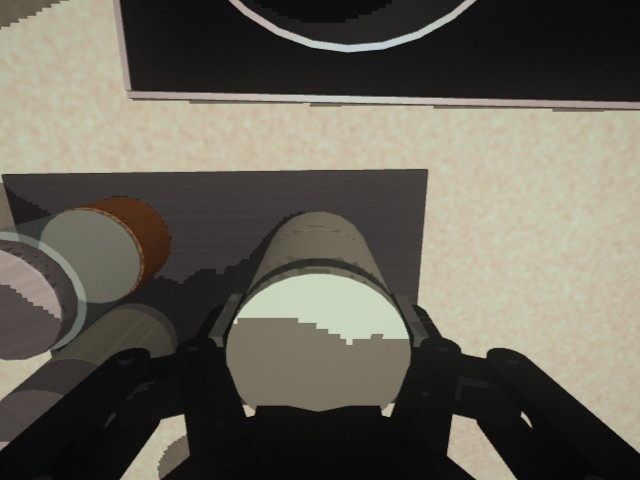

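The wrist view shows the tub at (320,340), held over the free corner of the tray. I'll place it and then head for the saucepan handle.

Emit:
carry_out([
  {"slide": [0, 0, 0.02], "rot": [0, 0, 0], "jaw": -1},
  {"slide": [0, 0, 0.013], "rot": [0, 0, 0], "jaw": -1},
  {"slide": [0, 0, 0.006], "rot": [0, 0, 0], "jaw": -1},
  {"slide": [0, 0, 0.002], "rot": [0, 0, 0], "jaw": -1},
  {"slide": [0, 0, 0], "rot": [0, 0, 0], "jaw": -1},
  {"slide": [0, 0, 0], "rot": [0, 0, 0], "jaw": 1},
  {"slide": [0, 0, 0], "rot": [0, 0, 0], "jaw": 1},
  {"slide": [0, 0, 0], "rot": [0, 0, 0], "jaw": 1},
  {"slide": [0, 0, 0], "rot": [0, 0, 0], "jaw": 1},
  {"slide": [0, 0, 0], "rot": [0, 0, 0], "jaw": 1},
])

```text
time: 29.7
eef_pos: [0.576, -0.3705, 0.0822]
ee_rot: [[0.005, 1.0, 0.001], [1.0, -0.005, -0.001], [-0.001, 0.001, -1.0]]
wrist_force: [0.6, 0.6, 0.4]
gripper_width: 1.001
grasp_force: 0.0
```

Emit:
carry_out([
  {"slide": [0, 0, -0.035], "rot": [0, 0, 0], "jaw": 1},
  {"slide": [0, 0, -0.035], "rot": [0, 0, 0], "jaw": 1},
  {"slide": [0, 0, -0.035], "rot": [0, 0, 0], "jaw": 1},
  {"slide": [0.026, -0.0187, -0.01], "rot": [0, 0, 0], "jaw": 1},
  {"slide": [0.026, -0.0187, 0], "rot": [0, 0, 0], "jaw": 1},
  {"slide": [0.026, -0.0187, 0], "rot": [0, 0, 0], "jaw": 1},
  {"slide": [0.026, -0.0187, 0], "rot": [0, 0, 0], "jaw": 1},
  {"slide": [0.026, -0.0187, 0], "rot": [0, 0, 0], "jaw": 1},
  {"slide": [0.026, -0.0187, 0], "rot": [0, 0, 0], "jaw": 1},
  {"slide": [0.026, -0.0187, 0], "rot": [0, 0, 0], "jaw": 1},
])

```text
time: 30.53
eef_pos: [0.4448, -0.1864, 0.197]
ee_rot: [[0.005, 1.0, 0.001], [1.0, -0.005, -0.0], [-0.0, 0.001, -1.0]]
wrist_force: [-0.0, 1.0, 0.2]
gripper_width: 1.0
grasp_force: 0.0
```

Emit:
carry_out([
  {"slide": [0, 0, 0], "rot": [0, 0, -6.8], "jaw": 1},
  {"slide": [0, 0, 0], "rot": [0, 0, -6.8], "jaw": 1},
  {"slide": [0, 0, 0], "rot": [0, 0, -6.8], "jaw": 1},
  {"slide": [0, 0, 0], "rot": [0, 0, -6.8], "jaw": 1},
  {"slide": [0, 0, 0], "rot": [0, 0, -6.8], "jaw": 1},
  {"slide": [0, 0, 0], "rot": [0, 0, -6.8], "jaw": 1},
  {"slide": [0, 0, 0], "rot": [0, 0, -6.8], "jaw": 1},
  {"slide": [0, 0, 0], "rot": [0, 0, -6.8], "jaw": 1},
  {"slide": [0, 0, 0], "rot": [0, 0, -6.8], "jaw": 1},
  {"slide": [0, 0, 0], "rot": [0, 0, -6.8], "jaw": 1},
])

```text
time: 31.37
eef_pos: [0.4459, -0.1876, 0.1971]
ee_rot: [[-0.927, 0.374, 0.001], [0.374, 0.927, -0.0], [-0.001, -0.0, -1.0]]
wrist_force: [-0.9, 0.4, 0.2]
gripper_width: 1.0
grasp_force: 0.0
```

Emit:
carry_out([
  {"slide": [0, 0, 0], "rot": [0, 0, -6.8], "jaw": 1},
  {"slide": [0, 0, 0], "rot": [0, 0, -6.8], "jaw": 1},
  {"slide": [0, 0, 0], "rot": [0, 0, -6.8], "jaw": 1},
  {"slide": [0, 0, 0], "rot": [0, 0, -6.8], "jaw": 1},
  {"slide": [0, 0, 0], "rot": [0, 0, -6.8], "jaw": 1},
  {"slide": [0, 0, 0], "rot": [0, 0, -6.8], "jaw": 1},
  {"slide": [0, 0, 0], "rot": [0, 0, 0], "jaw": 0},
  {"slide": [0, 0, 0], "rot": [0, 0, 0], "jaw": 0},
  {"slide": [0, 0, 0], "rot": [0, 0, 0], "jaw": 0},
  {"slide": [0, 0, 0], "rot": [0, 0, 0], "jaw": 0},
])

```text
time: 32.2
eef_pos: [0.4458, -0.1875, 0.1969]
ee_rot: [[-0.949, -0.316, 0.0], [-0.316, 0.949, -0.0], [-0.0, -0.0, -1.0]]
wrist_force: [0.6, 0.6, 0.6]
gripper_width: 0.503
grasp_force: 0.0
```

```bash
python3 - <<'E'
from look import *
p,st=look("wrist",dict(saucepan=.006,saucepan_tip=.061,saucepan_grip=.061),"w5")
look("top",dict(saucepan=.006,saucepan_tip=.061,saucepan_grip=.061,tall_tin=.004,salt_tub=.004,pepper_mill=.004,glass_jar=.004))
look("side",dict(saucepan=.006,saucepan_tip=.061,saucepan_grip=.061,tall_tin=.004,salt_tub=.004,pepper_mill=.004,glass_jar=.004))
E
```

```text
wrist t 32.2 tcp [ 0.4458 -0.1875  0.1969] yaw -161.6 zax [ 0. -0. -1.] grip 0.503 0.0
saucepan [(0.63, [323.0, 365.0], [0.592, -0.134])]
saucepan_tip [(0.65, [317.0, 142.0], [0.377, -0.212])]
saucepan_grip [(0.92, [323.0, 241.0], [0.445, -0.184])]
top t 32.4 tcp [ 0.4458 -0.1875  0.1968] yaw -161.53 zax [ 0. -0. -1.] grip 0.503 0.0
saucepan [(0.92, [353.0, 230.0], [0.595, -0.128])]
saucepan_tip [(0.35, [357.0, 230.0], [0.584, -0.134]), (0.35, [288.0, 191.0], [0.696, 0.072])]
saucepan_grip []
tall_tin [(0.77, [224.0, 331.0], [0.278, 0.252]), (0.66, [456.0, 287.0], [0.429, -0.443])]
salt_tub [(0.8, [431.0, 243.0], [0.563, -0.368])]
pepper_mill [(0.69, [283.0, 166.0], [0.793, 0.095])]
glass_jar [(0.74, [431.0, 278.0], [0.453, -0.367])]
side t 32.8 tcp [ 0.4458 -0.1875  0.1968] yaw -161.5 zax [ 0. -0. -1.] grip 0.495 0.0
saucepan [(0.86, [326.0, 230.0], [0.59, -0.125])]
saucepan_tip [(0.78, [404.0, 232.0], [0.379, -0.2]), (0.71, [416.0, 213.0], [0.401, -0.299])]
saucepan_grip [(0.71, [380.0, 226.0], [0.443, -0.177])]
tall_tin [(0.91, [329.0, 360.0], [0.283, 0.246]), (0.71, [430.0, 202.0], [0.437, -0.459]), (0.6, [406.0, 200.0], [0.499, -0.417]), (0.59, [409.0, 234.0], [0.398, -0.27])]
salt_tub [(0.76, [378.0, 196.0], [0.582, -0.378])]
pepper_mill [(0.6, [392.0, 189.0], [0.572, -0.445])]
glass_jar [(0.73, [415.0, 214.0], [0.436, -0.368])]
```

View pics/w5.png

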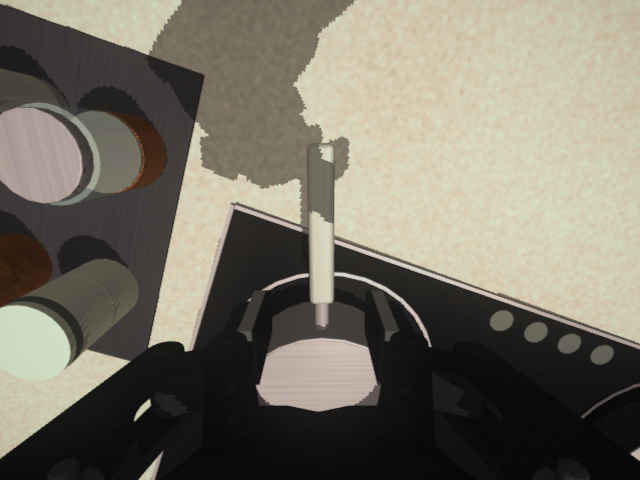

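The handle lies along the tool axis, from (320,145) to (322,303), so it is aligned. All four items stand on the tray. I'll grip the handle now.

Emit:
carry_out([
  {"slide": [0, 0, 0.03], "rot": [0, 0, 0], "jaw": 0},
  {"slide": [0, 0, 0.03], "rot": [0, 0, 0], "jaw": 0},
  {"slide": [0, 0, 0.03], "rot": [0, 0, 0], "jaw": 0},
  {"slide": [0, 0, 0.025], "rot": [0, 0, 0], "jaw": 0},
  {"slide": [0, 0, 0.018], "rot": [0, 0, 0], "jaw": 0},
  {"slide": [0, 0, 0], "rot": [0, 0, 0], "jaw": 0},
  {"slide": [0, 0, 0], "rot": [0, 0, 0], "jaw": -1},
  {"slide": [0, 0, 0], "rot": [0, 0, 0], "jaw": -1},
  {"slide": [0, 0, 0], "rot": [0, 0, 0], "jaw": -1},
  {"slide": [0, 0, 0], "rot": [0, 0, 0], "jaw": -1},
], grip_force=40)

```text
time: 34.03
eef_pos: [0.4462, -0.1874, 0.0648]
ee_rot: [[-0.948, -0.318, 0.001], [-0.318, 0.948, -0.0], [-0.001, -0.0, -1.0]]
wrist_force: [-0.1, 2.2, 0.8]
gripper_width: 0.223
grasp_force: 39.5
```

Emit:
carry_out([
  {"slide": [0, 0, 0], "rot": [0, 0, 0], "jaw": -1},
  {"slide": [0, 0, 0], "rot": [0, 0, 0], "jaw": -1},
  {"slide": [0, 0, 0], "rot": [0, 0, 0], "jaw": -1},
  {"slide": [0, 0, 0], "rot": [0, 0, 0], "jaw": -1},
  {"slide": [0, 0, 0], "rot": [0, 0, 0], "jaw": -1},
  {"slide": [-0.0001, 0.0054, 0], "rot": [0, 0, 2], "jaw": -1},
  {"slide": [-0.0001, 0.0054, 0], "rot": [0, 0, 2], "jaw": -1},
  {"slide": [-0.0002, 0.0081, 0], "rot": [0, 0, 3], "jaw": -1},
  {"slide": [-0.0005, 0.0122, 0], "rot": [0, 0, 4.5], "jaw": -1},
  {"slide": [-0.0005, 0.0122, 0], "rot": [0, 0, 4.5], "jaw": -1},
])

```text
time: 34.87
eef_pos: [0.4386, -0.1472, 0.0648]
ee_rot: [[-0.999, -0.036, 0.001], [-0.036, 0.999, -0.006], [-0.001, -0.006, -1.0]]
wrist_force: [-3.9, -4.3, 3.8]
gripper_width: 0.225
grasp_force: 38.9
```

Emit:
carry_out([
  {"slide": [-0.0005, 0.0122, 0], "rot": [0, 0, 4.5], "jaw": -1},
  {"slide": [-0.0005, 0.0122, 0], "rot": [0, 0, 4.5], "jaw": -1},
  {"slide": [-0.0005, 0.0122, 0], "rot": [0, 0, 4.5], "jaw": -1},
  {"slide": [-0.0005, 0.0122, 0], "rot": [0, 0, 4.5], "jaw": -1},
  {"slide": [-0.0005, 0.0122, 0], "rot": [0, 0, 4.5], "jaw": -1},
  {"slide": [-0.0005, 0.0122, 0], "rot": [0, 0, 4.5], "jaw": -1},
  {"slide": [-0.0005, 0.0122, 0], "rot": [0, 0, 4.5], "jaw": -1},
  {"slide": [-0.0005, 0.0122, 0], "rot": [0, 0, 4.5], "jaw": -1},
  {"slide": [-0.0005, 0.0122, 0], "rot": [0, 0, 4.5], "jaw": -1},
  {"slide": [-0.0005, 0.0122, 0], "rot": [0, 0, 4.5], "jaw": -1},
])

```text
time: 35.7
eef_pos: [0.4762, -0.035, 0.0641]
ee_rot: [[-0.731, 0.682, -0.006], [0.682, 0.731, -0.006], [0.0, -0.009, -1.0]]
wrist_force: [-9.5, -4.7, 9.0]
gripper_width: 0.227
grasp_force: 40.0
```

Emit:
carry_out([
  {"slide": [-0.0005, 0.0122, 0], "rot": [0, 0, 4.5], "jaw": -1},
  {"slide": [-0.0005, 0.0122, 0], "rot": [0, 0, 4.5], "jaw": -1},
  {"slide": [-0.0005, 0.0122, 0], "rot": [0, 0, 4.5], "jaw": -1},
  {"slide": [-0.0005, 0.0122, 0], "rot": [0, 0, 4.5], "jaw": -1},
  {"slide": [-0.0005, 0.0122, 0], "rot": [0, 0, 4.5], "jaw": -1},
  {"slide": [-0.0005, 0.0122, 0], "rot": [0, 0, 4.5], "jaw": -1},
  {"slide": [-0.0005, 0.0122, 0], "rot": [0, 0, 4.5], "jaw": -1},
  {"slide": [0, 0, 0], "rot": [0, 0, 0], "jaw": -1},
  {"slide": [0, 0, 0], "rot": [0, 0, 0], "jaw": -1},
  {"slide": [0, 0, 0], "rot": [0, 0, 0], "jaw": -1},
])

```text
time: 36.53
eef_pos: [0.5492, 0.01, 0.0641]
ee_rot: [[-0.272, 0.962, -0.004], [0.962, 0.272, -0.003], [-0.002, -0.004, -1.0]]
wrist_force: [-6.1, -1.2, 7.8]
gripper_width: 0.226
grasp_force: 39.6
```

```bash
python3 - <<'E'
from look import *
Z=dict(saucepan=.006,saucepan_tip=.061,saucepan_grip=.061)
look("wrist",Z);look("top",Z,"t3");look("side",Z)
E
```

```text
wrist t 36.53 tcp [0.5492 0.01   0.0641] yaw 105.81 zax [-0.004 -0.003 -1.   ] grip 0.226 39.6
saucepan []
saucepan_tip [(0.82, [318.0, 144.0], [0.529, 0.08])]
saucepan_grip [(0.61, [318.0, 334.0], [0.55, 0.008])]
top t 36.73 tcp [0.5492 0.0099 0.0641] yaw 105.8 zax [-0.003 -0.003 -1.   ] grip 0.219 39.6
saucepan [(0.74, [357.0, 230.0], [0.594, -0.139])]
saucepan_tip [(0.61, [508.0, 266.0], [0.489, -0.581])]
saucepan_grip []
side t 36.93 tcp [0.5492 0.01   0.0642] yaw 105.8 zax [-0.003 -0.003 -1.   ] grip 0.225 39.6
saucepan [(0.93, [328.0, 229.0], [0.59, -0.133])]
saucepan_tip [(0.64, [296.0, 260.0], [0.525, 0.085])]
saucepan_grip [(0.84, [306.0, 244.0], [0.549, 0.019])]
```

View pics/t3.png

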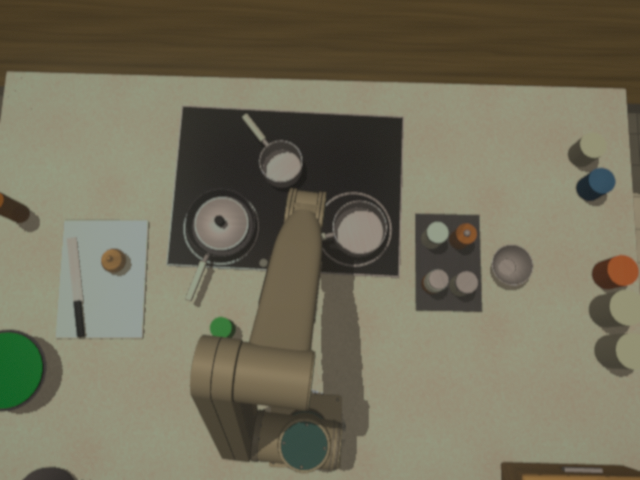

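The saucepan is turned, with its handle pointing left towards the centre at about (325,236). All four items stand on the tray around (451,260). On to the skillet handle.

Emit:
carry_out([
  {"slide": [0, 0, 0], "rot": [0, 0, 0], "jaw": 0},
  {"slide": [0, 0, 0], "rot": [0, 0, 0], "jaw": 0},
  {"slide": [0, 0, 0], "rot": [0, 0, 0], "jaw": 0},
  {"slide": [0, 0, 0], "rot": [0, 0, 0], "jaw": 0},
  {"slide": [0, 0, -0.02], "rot": [0, 0, 0], "jaw": 0},
  {"slide": [0, 0, -0.03], "rot": [0, 0, 0], "jaw": 0},
  {"slide": [0, 0, -0.03], "rot": [0, 0, 0], "jaw": 0},
  {"slide": [0, 0, -0.03], "rot": [0, 0, 0], "jaw": 0},
  {"slide": [0, 0, -0.03], "rot": [0, 0, -7], "jaw": 0},
  {"slide": [0, 0, 0], "rot": [0, 0, -7], "jaw": 0},
])

```text
time: 37.97
eef_pos: [0.5554, 0.0106, 0.211]
ee_rot: [[-0.505, 0.863, 0.013], [0.863, 0.505, -0.001], [-0.008, 0.01, -1.0]]
wrist_force: [0.6, 0.3, -0.1]
gripper_width: 0.498
grasp_force: 0.0
```

Emit:
carry_out([
  {"slide": [0, 0, 0], "rot": [0, 0, -7], "jaw": 0},
  {"slide": [0, 0, 0], "rot": [0, 0, -7], "jaw": 0},
  {"slide": [0, 0, 0], "rot": [0, 0, -7], "jaw": 0},
  {"slide": [0, 0, 0], "rot": [0, 0, -7], "jaw": 0},
  {"slide": [0, 0, 0], "rot": [0, 0, -7], "jaw": 0},
  {"slide": [0, 0, 0], "rot": [0, 0, -7], "jaw": 0},
  {"slide": [0.019, 0.0243, 0], "rot": [0, 0, 0], "jaw": 0},
  {"slide": [0.019, 0.0243, 0], "rot": [0, 0, 0], "jaw": 0},
  {"slide": [0.019, 0.0243, 0], "rot": [0, 0, 0], "jaw": 0},
  {"slide": [0.019, 0.0243, 0], "rot": [0, 0, 0], "jaw": 0},
])

```text
time: 38.8
eef_pos: [0.5083, 0.1279, 0.2038]
ee_rot: [[-0.951, 0.31, 0.001], [0.31, 0.951, 0.0], [-0.001, 0.0, -1.0]]
wrist_force: [0.8, 0.8, -0.1]
gripper_width: 0.5
grasp_force: 0.0
```

Emit:
carry_out([
  {"slide": [0.019, 0.0243, 0], "rot": [0, 0, 0], "jaw": 0},
  {"slide": [0.019, 0.0243, 0], "rot": [0, 0, 0], "jaw": 0},
  {"slide": [0.019, 0.0243, 0], "rot": [0, 0, 0], "jaw": 0},
  {"slide": [0.019, 0.0243, 0], "rot": [0, 0, 0], "jaw": 0},
  {"slide": [0.019, 0.0243, 0], "rot": [0, 0, 0], "jaw": 0},
  {"slide": [0.019, 0.0243, 0], "rot": [0, 0, 0], "jaw": 0},
  {"slide": [0.019, 0.0243, 0], "rot": [0, 0, 0], "jaw": 0},
  {"slide": [0, 0, 0], "rot": [0, 0, 0], "jaw": 0},
  {"slide": [0, 0, 0], "rot": [0, 0, 0], "jaw": 0},
  {"slide": [0, 0, 0], "rot": [0, 0, 0], "jaw": 0},
])

```text
time: 39.63
eef_pos: [0.4346, 0.3297, 0.2037]
ee_rot: [[-0.951, 0.309, 0.0], [0.309, 0.951, -0.001], [-0.0, -0.0, -1.0]]
wrist_force: [0.5, 0.1, 0.4]
gripper_width: 0.501
grasp_force: 0.0
```

```bash
python3 - <<'E'
from look import *
Z=dict(skillet=.006,skillet_tip=.061,skillet_grip=.061,lid=.011)
look("wrist",Z,"w6")
E
```

```text
wrist t 39.63 tcp [0.4346 0.3297 0.2037] yaw 162.02 zax [ 0.    -0.001 -1.   ] grip 0.501 0.0
skillet []
skillet_tip [(0.79, [317.0, 135.0], [0.361, 0.353])]
skillet_grip [(0.8, [316.0, 236.0], [0.433, 0.328])]
lid [(0.62, [319.0, 382.0], [0.604, 0.275])]
```

View pics/w6.png

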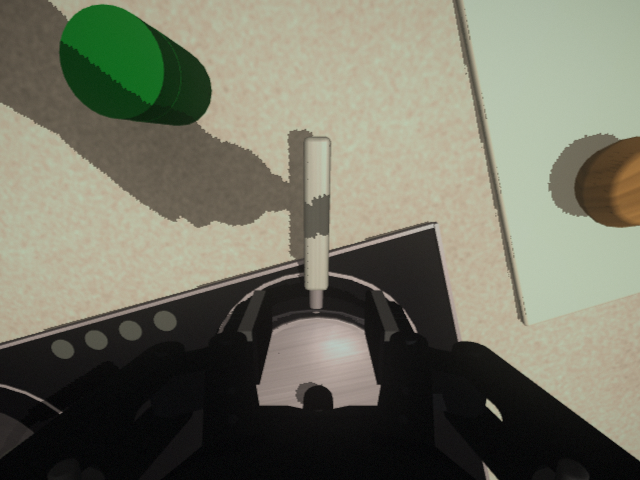

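The skillet handle is centred and aligned, running from (317,137) to (316,290). Swinging it to the middle would hit the saucepan handle where it now lies, though, so I'll first turn the saucepan handle about 30° further back.

Emit:
carry_out([
  {"slide": [-0.0208, -0.0269, 0], "rot": [0, 0, 0], "jaw": 0},
  {"slide": [-0.0208, -0.0269, 0], "rot": [0, 0, 0], "jaw": 0},
  {"slide": [-0.0208, -0.0269, 0], "rot": [0, 0, 0], "jaw": 0},
  {"slide": [-0.0208, -0.0269, 0], "rot": [0, 0, 0], "jaw": 0},
  {"slide": [-0.0208, -0.0269, 0], "rot": [0, 0, 0], "jaw": 0},
  {"slide": [-0.0208, -0.0269, 0], "rot": [0, 0, 0], "jaw": 0},
  {"slide": [-0.0208, -0.0269, 0], "rot": [0, 0, 0], "jaw": 0},
  {"slide": [-0.0208, -0.0269, 0], "rot": [0, 0, 0], "jaw": 0},
  {"slide": [-0.0208, -0.0269, 0], "rot": [0, 0, 0], "jaw": 0},
  {"slide": [-0.0208, -0.0269, 0], "rot": [0, 0, 0], "jaw": 0},
])

```text
time: 40.72
eef_pos: [0.5495, 0.0072, 0.204]
ee_rot: [[-0.951, 0.31, 0.0], [0.31, 0.951, -0.0], [-0.0, 0.0, -1.0]]
wrist_force: [0.4, 0.6, 0.1]
gripper_width: 0.497
grasp_force: 0.0
```

Emit:
carry_out([
  {"slide": [0, 0, 0], "rot": [0, 0, 7], "jaw": 0},
  {"slide": [0, 0, 0], "rot": [0, 0, 7], "jaw": 0},
  {"slide": [0, 0, 0], "rot": [0, 0, 7], "jaw": 0},
  {"slide": [0, 0, 0], "rot": [0, 0, 7], "jaw": 0},
  {"slide": [0, 0, 0], "rot": [0, 0, 7], "jaw": 0},
  {"slide": [0, 0, 0], "rot": [0, 0, 7], "jaw": 0},
  {"slide": [0, 0, 0], "rot": [0, 0, 7], "jaw": 0},
  {"slide": [0, 0, 0], "rot": [0, 0, 7], "jaw": 0},
  {"slide": [0, 0, 0], "rot": [0, 0, 0], "jaw": 0},
  {"slide": [0, 0, 0], "rot": [0, 0, 0], "jaw": 0},
])

```text
time: 41.55
eef_pos: [0.5491, 0.0091, 0.2038]
ee_rot: [[-0.278, 0.961, 0.0], [0.961, 0.278, -0.0], [-0.0, 0.0, -1.0]]
wrist_force: [-0.1, -0.1, 0.2]
gripper_width: 0.503
grasp_force: 0.0
```

```bash
python3 - <<'E'
from look import *
Z=dict(saucepan=.006,saucepan_tip=.061,saucepan_grip=.061)
look("wrist",Z)
E
```

```text
wrist t 41.55 tcp [0.5491 0.0091 0.2038] yaw 106.12 zax [ 0. -0. -1.] grip 0.503 0.0
saucepan [(0.88, [318.0, 361.0], [0.592, -0.141])]
saucepan_tip [(0.85, [321.0, 139.0], [0.53, 0.081])]
saucepan_grip [(0.67, [319.0, 236.0], [0.549, 0.009])]
```

Emit:
carry_out([
  {"slide": [0, 0, 0.03], "rot": [0, 0, 0], "jaw": 0},
  {"slide": [0, 0, 0.03], "rot": [0, 0, 0], "jaw": 0},
  {"slide": [0, 0, 0.03], "rot": [0, 0, 0], "jaw": 0},
  {"slide": [0, 0, 0.03], "rot": [0, 0, 0], "jaw": 0},
  {"slide": [0, 0, 0.019], "rot": [0, 0, 0], "jaw": 0},
  {"slide": [0, 0, 0], "rot": [0, 0, 0], "jaw": 0},
  {"slide": [0, 0, 0], "rot": [0, 0, 0], "jaw": -1},
  {"slide": [0, 0, 0], "rot": [0, 0, 0], "jaw": -1},
  {"slide": [0, 0, 0], "rot": [0, 0, 0], "jaw": -1},
  {"slide": [0, 0, 0], "rot": [0, 0, 0], "jaw": -1},
])

```text
time: 42.58
eef_pos: [0.5498, 0.0095, 0.0661]
ee_rot: [[-0.275, 0.961, 0.002], [0.961, 0.275, -0.001], [-0.001, 0.001, -1.0]]
wrist_force: [-0.7, 0.4, -0.8]
gripper_width: 0.231
grasp_force: 41.5
```

Emit:
carry_out([
  {"slide": [0, 0, 0], "rot": [0, 0, 0], "jaw": -1},
  {"slide": [-0.0004, 0.0108, 0], "rot": [0, 0, 4], "jaw": -1},
  {"slide": [-0.0004, 0.0108, 0], "rot": [0, 0, 4], "jaw": -1},
  {"slide": [-0.0004, 0.0108, 0], "rot": [0, 0, 4], "jaw": -1},
  {"slide": [-0.0004, 0.0108, 0], "rot": [0, 0, 4], "jaw": -1},
  {"slide": [-0.0004, 0.0108, 0], "rot": [0, 0, 4], "jaw": -1},
  {"slide": [-0.0004, 0.0108, 0], "rot": [0, 0, 4], "jaw": -1},
  {"slide": [-0.0004, 0.0108, 0], "rot": [0, 0, 4], "jaw": -1},
  {"slide": [-0.0004, 0.0108, 0], "rot": [0, 0, 4], "jaw": -1},
  {"slide": [0, 0, 0], "rot": [0, 0, 0], "jaw": -1},
])

```text
time: 43.42
eef_pos: [0.6351, 0.0104, 0.066]
ee_rot: [[0.279, 0.96, -0.0], [0.96, -0.279, 0.002], [0.002, -0.001, -1.0]]
wrist_force: [-5.3, 2.7, 4.2]
gripper_width: 0.226
grasp_force: 43.5
```

Emit:
carry_out([
  {"slide": [0, 0, 0], "rot": [0, 0, 0], "jaw": -1},
  {"slide": [0, 0, 0], "rot": [0, 0, 0], "jaw": 0},
  {"slide": [0, 0, 0], "rot": [0, 0, 0], "jaw": 0},
  {"slide": [0, 0, 0], "rot": [0, 0, 0], "jaw": 0},
  {"slide": [0, 0, 0], "rot": [0, 0, 0], "jaw": 0},
  {"slide": [0, 0, -0.02], "rot": [0, 0, 0], "jaw": 0},
  {"slide": [0, 0, -0.03], "rot": [0, 0, 0], "jaw": 0},
  {"slide": [0, 0, -0.03], "rot": [0, 0, 0], "jaw": 0},
  {"slide": [0, 0, -0.03], "rot": [0, 0, 0], "jaw": 0},
  {"slide": [0, 0, -0.03], "rot": [0, 0, 0], "jaw": 0},
])

```text
time: 44.25
eef_pos: [0.6345, 0.0094, 0.2062]
ee_rot: [[0.275, 0.961, 0.0], [0.961, -0.275, -0.0], [-0.0, 0.0, -1.0]]
wrist_force: [1.1, -0.1, -0.3]
gripper_width: 0.497
grasp_force: 0.0
```

```bash
python3 - <<'E'
from look import *
Z=dict(saucepan=.006,saucepan_tip=.061,saucepan_grip=.061)
look("wrist",Z)
E
```

```text
wrist t 44.25 tcp [0.6345 0.0094 0.2062] yaw 74.01 zax [ 0. -0. -1.] grip 0.497 0.0
saucepan [(0.62, [316.0, 356.0], [0.59, -0.136]), (0.59, [319.0, 236.0], [0.631, -0.006])]
saucepan_tip [(0.93, [318.0, 141.0], [0.654, 0.079])]
saucepan_grip [(0.56, [320.0, 234.0], [0.637, 0.01])]
```

Emit:
carry_out([
  {"slide": [0.0209, -0.0234, 0], "rot": [0, 0, 0], "jaw": 0},
  {"slide": [0.0209, -0.0234, 0], "rot": [0, 0, 0], "jaw": 0},
  {"slide": [0.0209, -0.0234, 0], "rot": [0, 0, 0], "jaw": 0},
  {"slide": [0.0209, -0.0234, 0], "rot": [0, 0, 0], "jaw": 0},
  {"slide": [0.0209, -0.0234, 0], "rot": [0, 0, 0], "jaw": 0},
  {"slide": [0.0209, -0.0234, 0], "rot": [0, 0, 0], "jaw": 0},
  {"slide": [0.0209, -0.0234, 0], "rot": [0, 0, 0], "jaw": 0},
  {"slide": [0.0209, -0.0234, 0], "rot": [0, 0, 0], "jaw": 0},
  {"slide": [0.0209, -0.0234, 0], "rot": [0, 0, 0], "jaw": 0},
  {"slide": [0.0209, -0.0234, 0], "rot": [0, 0, 0], "jaw": 0},
])

```text
time: 45.28
eef_pos: [0.465, 0.2754, 0.2026]
ee_rot: [[0.276, 0.961, -0.003], [0.961, -0.276, -0.002], [-0.002, -0.003, -1.0]]
wrist_force: [1.1, 0.4, 0.5]
gripper_width: 0.502
grasp_force: 0.0
```

Emit:
carry_out([
  {"slide": [0.0209, -0.0234, 0], "rot": [0, 0, 0], "jaw": 0},
  {"slide": [0.0209, -0.0234, 0], "rot": [0, 0, 0], "jaw": 0},
  {"slide": [0, 0, 0], "rot": [0, 0, -6.8], "jaw": 0},
  {"slide": [0, 0, 0], "rot": [0, 0, -6.8], "jaw": 0},
  {"slide": [0, 0, 0], "rot": [0, 0, -6.8], "jaw": 0},
  {"slide": [0, 0, 0], "rot": [0, 0, -6.8], "jaw": 0},
  {"slide": [0, 0, 0], "rot": [0, 0, -6.8], "jaw": 0},
  {"slide": [0, 0, 0], "rot": [0, 0, -6.8], "jaw": 0},
  {"slide": [0, 0, 0], "rot": [0, 0, -6.8], "jaw": 0},
  {"slide": [0, 0, 0], "rot": [0, 0, -6.8], "jaw": 0},
])

```text
time: 46.12
eef_pos: [0.4325, 0.3272, 0.2025]
ee_rot: [[-0.626, 0.78, -0.004], [0.78, 0.626, -0.002], [0.001, -0.004, -1.0]]
wrist_force: [-0.9, -0.1, 0.3]
gripper_width: 0.503
grasp_force: 0.0
```

Emit:
carry_out([
  {"slide": [0, 0, 0], "rot": [0, 0, -6.8], "jaw": 0},
  {"slide": [0, 0, 0], "rot": [0, 0, -6.8], "jaw": 0},
  {"slide": [0, 0, 0], "rot": [0, 0, -6.8], "jaw": 0},
  {"slide": [0, 0, 0], "rot": [0, 0, -6.8], "jaw": 0},
  {"slide": [0, 0, 0], "rot": [0, 0, -6.4], "jaw": 0},
  {"slide": [0, 0, 0], "rot": [0, 0, 0], "jaw": 0},
  {"slide": [0, 0, 0], "rot": [0, 0, 0], "jaw": 0},
  {"slide": [0, 0, 0], "rot": [0, 0, 0], "jaw": 0},
  {"slide": [0, 0, 0], "rot": [0, 0, 0], "jaw": 0},
  {"slide": [0, 0, 0], "rot": [0, 0, 0], "jaw": 0},
])

```text
time: 46.95
eef_pos: [0.4337, 0.3279, 0.2045]
ee_rot: [[-0.951, 0.31, -0.0], [0.31, 0.951, -0.0], [0.0, -0.0, -1.0]]
wrist_force: [-0.4, -0.2, 0.4]
gripper_width: 0.502
grasp_force: 0.0
```

```bash
python3 - <<'E'
from look import *
look("wrist",dict(skillet_tip=.061,skillet_grip=.061))
E
```

```text
wrist t 46.95 tcp [0.4337 0.3279 0.2045] yaw 161.94 zax [-0. -0. -1.] grip 0.502 0.0
skillet_tip [(0.57, [319.0, 132.0], [0.357, 0.353])]
skillet_grip [(0.71, [318.0, 236.0], [0.433, 0.328])]
```

Emit:
carry_out([
  {"slide": [0, 0, 0.03], "rot": [0, 0, 0], "jaw": 0},
  {"slide": [0, 0, 0.03], "rot": [0, 0, 0], "jaw": 0},
  {"slide": [0, 0, 0.03], "rot": [0, 0, 0], "jaw": 0},
  {"slide": [0, 0, 0.03], "rot": [0, 0, 0], "jaw": 0},
  {"slide": [0, 0, 0.02], "rot": [0, 0, 0], "jaw": 0},
  {"slide": [0, 0, 0], "rot": [0, 0, 0], "jaw": 0},
  {"slide": [0, 0, 0], "rot": [0, 0, 0], "jaw": -1},
  {"slide": [0, 0, 0], "rot": [0, 0, 0], "jaw": -1},
  {"slide": [0, 0, 0], "rot": [0, 0, 0], "jaw": -1},
  {"slide": [0, 0, 0], "rot": [0, 0, 0], "jaw": -1},
])

```text
time: 47.93
eef_pos: [0.4347, 0.3284, 0.0662]
ee_rot: [[-0.951, 0.31, 0.002], [0.31, 0.951, 0.001], [-0.002, 0.001, -1.0]]
wrist_force: [0.6, 0.3, -1.2]
gripper_width: 0.219
grasp_force: 43.0
```

Emit:
carry_out([
  {"slide": [0, 0, 0], "rot": [0, 0, 0], "jaw": -1},
  {"slide": [-0.0001, -0.006, 0], "rot": [0, 0, -2], "jaw": -1},
  {"slide": [-0.0002, -0.0091, 0], "rot": [0, 0, -3], "jaw": -1},
  {"slide": [-0.0005, -0.0136, 0], "rot": [0, 0, -4.5], "jaw": -1},
  {"slide": [-0.0005, -0.0136, 0], "rot": [0, 0, -4.5], "jaw": -1},
  {"slide": [-0.0005, -0.0136, 0], "rot": [0, 0, -4.5], "jaw": -1},
  {"slide": [-0.0005, -0.0136, 0], "rot": [0, 0, -4.5], "jaw": -1},
  {"slide": [-0.0005, -0.0136, 0], "rot": [0, 0, -4.5], "jaw": -1},
  {"slide": [-0.0005, -0.0136, 0], "rot": [0, 0, -4.5], "jaw": -1},
  {"slide": [-0.0005, -0.0136, 0], "rot": [0, 0, -4.5], "jaw": -1},
])

```text
time: 48.77
eef_pos: [0.4349, 0.2196, 0.0662]
ee_rot: [[-0.947, -0.321, 0.002], [-0.321, 0.947, 0.002], [-0.003, 0.001, -1.0]]
wrist_force: [0.3, 0.5, -0.4]
gripper_width: 0.222
grasp_force: 43.1
```

Emit:
carry_out([
  {"slide": [-0.0005, -0.0136, 0], "rot": [0, 0, -4.5], "jaw": -1},
  {"slide": [-0.0005, -0.0136, 0], "rot": [0, 0, -4.5], "jaw": -1},
  {"slide": [-0.0005, -0.0136, 0], "rot": [0, 0, -4.5], "jaw": -1},
  {"slide": [-0.0005, -0.0136, 0], "rot": [0, 0, -4.5], "jaw": -1},
  {"slide": [-0.0005, -0.0136, 0], "rot": [0, 0, -4.5], "jaw": -1},
  {"slide": [-0.0005, -0.0136, 0], "rot": [0, 0, -4.5], "jaw": -1},
  {"slide": [-0.0005, -0.0136, 0], "rot": [0, 0, -4.5], "jaw": -1},
  {"slide": [-0.0005, -0.0136, 0], "rot": [0, 0, -4.5], "jaw": -1},
  {"slide": [-0.0005, -0.0136, 0], "rot": [0, 0, -4.5], "jaw": -1},
  {"slide": [-0.0005, -0.0136, 0], "rot": [0, 0, -4.5], "jaw": -1},
])

```text
time: 49.6
eef_pos: [0.5217, 0.1192, 0.0662]
ee_rot: [[-0.443, -0.897, 0.001], [-0.897, 0.443, 0.002], [-0.002, -0.0, -1.0]]
wrist_force: [-1.6, 0.9, 1.8]
gripper_width: 0.224
grasp_force: 43.4
```

Emit:
carry_out([
  {"slide": [-0.0005, -0.0136, 0], "rot": [0, 0, -4.5], "jaw": -1},
  {"slide": [-0.0004, -0.0121, 0], "rot": [0, 0, -4], "jaw": -1},
  {"slide": [0, 0, 0], "rot": [0, 0, 0], "jaw": -1},
  {"slide": [0, 0, 0], "rot": [0, 0, 0], "jaw": -1},
  {"slide": [0, 0, 0], "rot": [0, 0, 0], "jaw": -1},
  {"slide": [0, 0, 0], "rot": [0, 0, 0], "jaw": -1},
  {"slide": [0, 0, 0], "rot": [0, 0, 0], "jaw": -1},
  {"slide": [0, 0, 0], "rot": [0, 0, 0], "jaw": -1},
  {"slide": [0, 0, 0], "rot": [0, 0, 0], "jaw": -1},
  {"slide": [0, 0, 0], "rot": [0, 0, 0], "jaw": -1},
])

```text
time: 50.43
eef_pos: [0.546, 0.1093, 0.0662]
ee_rot: [[-0.31, -0.951, 0.004], [-0.951, 0.31, -0.001], [-0.0, -0.004, -1.0]]
wrist_force: [1.2, -3.7, 6.6]
gripper_width: 0.221
grasp_force: 43.8
```

```bash
python3 - <<'E'
from look import *
Z=dict(saucepan=.006,saucepan_tip=.061,saucepan_grip=.061,skillet_tip=.061,skillet_grip=.061,skillet=.006,lid=.011,milk_pan=.006)
look("wrist",Z); look("top",Z,"t4"); look("side",Z)
E
```

```text
wrist t 50.43 tcp [0.546  0.1093 0.0662] yaw -108.05 zax [ 0.004 -0.001 -1.   ] grip 0.221 43.8
saucepan []
saucepan_tip [(0.93, [48.0, 337.0], [0.654, 0.078])]
saucepan_grip []
skillet_tip [(0.64, [316.0, 127.0], [0.522, 0.034])]
skillet_grip [(0.94, [317.0, 320.0], [0.545, 0.106])]
skillet []
lid []
milk_pan []
top t 50.88 tcp [0.546  0.1093 0.0661] yaw -108.05 zax [ 0.004 -0.001 -1.   ] grip 0.227 43.8
saucepan [(0.87, [358.0, 230.0], [0.594, -0.143])]
saucepan_tip [(0.65, [282.0, 203.0], [0.661, 0.091])]
saucepan_grip [(0.61, [309.0, 214.0], [0.629, 0.008])]
skillet_tip [(0.74, [222.0, 223.0], [0.594, 0.266]), (0.68, [301.0, 252.0], [0.513, 0.027])]
skillet_grip [(0.86, [276.0, 238.0], [0.551, 0.104])]
skillet []
lid [(0.77, [223.0, 227.0], [0.592, 0.271])]
milk_pan [(0.84, [282.0, 167.0], [0.79, 0.099])]
side t 51.33 tcp [0.546  0.1093 0.0662] yaw -108.05 zax [ 0.004 -0.001 -1.   ] grip 0.225 43.8
saucepan [(0.96, [329.0, 226.0], [0.6, -0.146])]
saucepan_tip [(0.86, [258.0, 238.0], [0.663, 0.082])]
saucepan_grip []
skillet_tip [(0.88, [308.0, 248.0], [0.531, 0.028])]
skillet_grip [(0.89, [284.0, 262.0], [0.542, 0.11])]
skillet [(0.43, [377.0, 194.0], [0.588, -0.383])]
lid [(0.64, [224.0, 301.0], [0.591, 0.274])]
milk_pan [(0.83, [225.0, 241.0], [0.776, 0.106])]
```

View pics/t4.png

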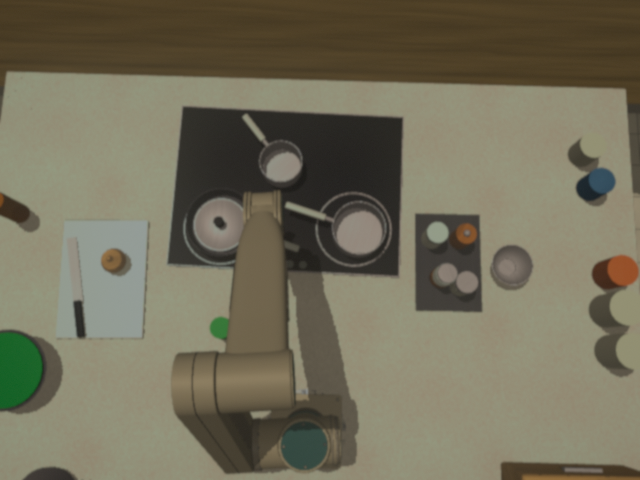

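Both handles now point inward: the saucepan's tip is at (288,207) and the skillet's at about (300,248), clear of each other. One jar was knocked from (436,281) to (445,274) but still stands on the tray. Next I'll release and go for the lid.

Emit:
carry_out([
  {"slide": [0, 0, 0], "rot": [0, 0, 0], "jaw": 0.2},
  {"slide": [0, 0, 0], "rot": [0, 0, 0], "jaw": 0.2},
  {"slide": [0, 0, 0], "rot": [0, 0, 0], "jaw": 0.2},
  {"slide": [0, 0, 0], "rot": [0, 0, 0], "jaw": 0.2},
  {"slide": [0, 0, -0.03], "rot": [0, 0, 0], "jaw": 0.2},
  {"slide": [0, 0, -0.03], "rot": [0, 0, 0], "jaw": 0.2},
  {"slide": [0, 0, -0.03], "rot": [0, 0, 0], "jaw": 0.4},
  {"slide": [0, 0, -0.03], "rot": [0, 0, 0], "jaw": 0.4},
  {"slide": [-0.0285, 0, -0.02], "rot": [0, 0, 0], "jaw": 0.4},
  {"slide": [-0.0285, 0, 0], "rot": [0, 0, 0], "jaw": 0.4},
])

```text
time: 52.62
eef_pos: [0.5651, 0.164, 0.2104]
ee_rot: [[-0.312, -0.95, 0.009], [-0.95, 0.312, 0.002], [-0.004, -0.008, -1.0]]
wrist_force: [0.8, -0.6, -0.2]
gripper_width: 0.701
grasp_force: 0.0
```

Emit:
carry_out([
  {"slide": [-0.0285, 0.001, 0], "rot": [0, 0, 0], "jaw": 0.4},
  {"slide": [-0.0285, 0.001, 0], "rot": [0, 0, 0], "jaw": 0.4},
  {"slide": [-0.0285, 0, 0], "rot": [0, 0, 0], "jaw": 0.4},
  {"slide": [-0.0285, 0, 0], "rot": [0, 0, 0], "jaw": 0.4},
  {"slide": [0, 0, 0], "rot": [0, 0, 0], "jaw": 0.4},
  {"slide": [0, 0, 0], "rot": [0, 0, 0], "jaw": 0.4},
  {"slide": [0, 0, 0], "rot": [0, 0, 0], "jaw": 0.4},
  {"slide": [0, 0, 0], "rot": [0, 0, 0], "jaw": 0.4},
  {"slide": [0, 0, 0], "rot": [0, 0, 0], "jaw": 0.4},
  {"slide": [0, 0, 0], "rot": [0, 0, 0], "jaw": 0.4},
])

```text
time: 53.45
eef_pos: [0.5952, 0.2716, 0.2049]
ee_rot: [[-0.31, -0.951, -0.0], [-0.951, 0.31, -0.0], [0.0, 0.0, -1.0]]
wrist_force: [-0.9, -0.2, 0.6]
gripper_width: 0.697
grasp_force: 0.0
```

```bash
python3 - <<'E'
from look import *
p,st=look("wrist",dict(lid=.011,skillet=.006),"w7")
print(proj(p,[.597,.272,.071],st))
E
```

```text
wrist t 53.45 tcp [0.5952 0.2716 0.2049] yaw -108.07 zax [-0. -0. -1.] grip 0.697 0.0
lid [(0.62, [317.0, 231.0], [0.599, 0.279])]
skillet []
[np.float64(315.72300810334025), np.float64(241.88619207669637)]
```

View pics/w7.png

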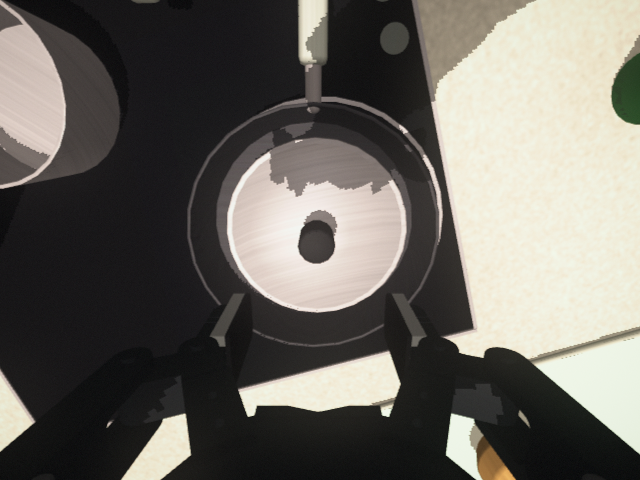

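The knob is at (317,243), centred between the open jaws, and the lid lies flat in the skillet. I'll grip and carry it.

Emit:
carry_out([
  {"slide": [0, 0, 0.03], "rot": [0, 0, 0], "jaw": 0.4},
  {"slide": [0, 0, 0.03], "rot": [0, 0, 0], "jaw": 0.4},
  {"slide": [0, 0, 0.03], "rot": [0, 0, 0], "jaw": 0.4},
  {"slide": [0, 0, 0.03], "rot": [0, 0, 0], "jaw": 0.4},
  {"slide": [0, 0, 0.021], "rot": [0, 0, 0], "jaw": 0.4},
  {"slide": [0, 0, 0], "rot": [0, 0, 0], "jaw": 0.4},
  {"slide": [0, 0, 0], "rot": [0, 0, 0], "jaw": -1},
  {"slide": [0, 0, 0], "rot": [0, 0, 0], "jaw": -1},
  {"slide": [0, 0, 0], "rot": [0, 0, 0], "jaw": -1},
  {"slide": [0, 0, 0], "rot": [0, 0, 0], "jaw": -1},
])

```text
time: 54.43
eef_pos: [0.5974, 0.2732, 0.0662]
ee_rot: [[-0.309, -0.951, 0.004], [-0.951, 0.309, 0.001], [-0.003, -0.004, -1.0]]
wrist_force: [-0.1, -0.8, 1.2]
gripper_width: 0.337
grasp_force: 40.0
```

Emit:
carry_out([
  {"slide": [0, 0, 0], "rot": [0, 0, 0], "jaw": -1},
  {"slide": [0, 0, 0], "rot": [0, 0, 0], "jaw": -1},
  {"slide": [0, 0, 0], "rot": [0, 0, 0], "jaw": -1},
  {"slide": [0, 0, 0], "rot": [0, 0, 0], "jaw": -1},
  {"slide": [0, 0, -0.02], "rot": [0, 0, 0], "jaw": -1},
  {"slide": [0, 0, -0.03], "rot": [0, 0, 0], "jaw": -1},
  {"slide": [0, 0, -0.03], "rot": [0, 0, 0], "jaw": -1},
  {"slide": [0, 0, -0.03], "rot": [0, 0, 0], "jaw": -1},
  {"slide": [0, 0, -0.03], "rot": [0, 0, 0], "jaw": -1},
  {"slide": [0, 0, 0], "rot": [0, 0, 0], "jaw": -1},
])

```text
time: 55.27
eef_pos: [0.5989, 0.274, 0.2111]
ee_rot: [[-0.309, -0.951, 0.011], [-0.951, 0.309, 0.004], [-0.007, -0.009, -1.0]]
wrist_force: [1.6, 0.6, -1.0]
gripper_width: 0.339
grasp_force: 40.5
```

Emit:
carry_out([
  {"slide": [0.0303, -0.0094, 0], "rot": [0, 0, 0], "jaw": -1},
  {"slide": [0.0303, -0.0094, 0], "rot": [0, 0, 0], "jaw": -1},
  {"slide": [0.0303, -0.0094, 0], "rot": [0, 0, 0], "jaw": -1},
  {"slide": [0.0303, -0.0094, 0], "rot": [0, 0, 0], "jaw": -1},
  {"slide": [0.0303, -0.0094, 0], "rot": [0, 0, 0], "jaw": -1},
  {"slide": [0.0303, -0.0094, 0], "rot": [0, 0, 0], "jaw": -1},
  {"slide": [0.0303, -0.0094, 0], "rot": [0, 0, 0], "jaw": -1},
  {"slide": [0, 0, 0], "rot": [0, 0, 0], "jaw": -1},
  {"slide": [0, 0, 0], "rot": [0, 0, 0], "jaw": -1},
  {"slide": [0, 0, 0], "rot": [0, 0, 0], "jaw": -1},
])

```text
time: 56.1
eef_pos: [0.5916, 0.0507, 0.2026]
ee_rot: [[-0.309, -0.951, -0.002], [-0.951, 0.309, 0.001], [-0.0, 0.002, -1.0]]
wrist_force: [0.7, -0.3, -2.3]
gripper_width: 0.335
grasp_force: 40.4
```

```bash
python3 - <<'E'
from look import *
p,st=look("wrist",dict(saucepan=.006,lid=.16),"w8")
look("top",dict(saucepan=.006));look("side",dict(saucepan=.006))
E
```

```text
wrist t 56.1 tcp [0.5916 0.0507 0.2026] yaw -108.02 zax [-0.002  0.001 -1.   ] grip 0.335 40.4
saucepan []
lid [(0.83, [320.0, 288.0], [0.59, 0.05])]
top t 56.25 tcp [0.5922 0.0517 0.2033] yaw -107.91 zax [-0.001  0.    -1.   ] grip 0.341 40.4
saucepan [(0.85, [357.0, 230.0], [0.596, -0.138])]
side t 56.35 tcp [0.5924 0.0517 0.2036] yaw -107.9 zax [-0.  0. -1.] grip 0.343 40.4
saucepan [(0.74, [330.0, 230.0], [0.582, -0.133])]
```

View pics/w8.png

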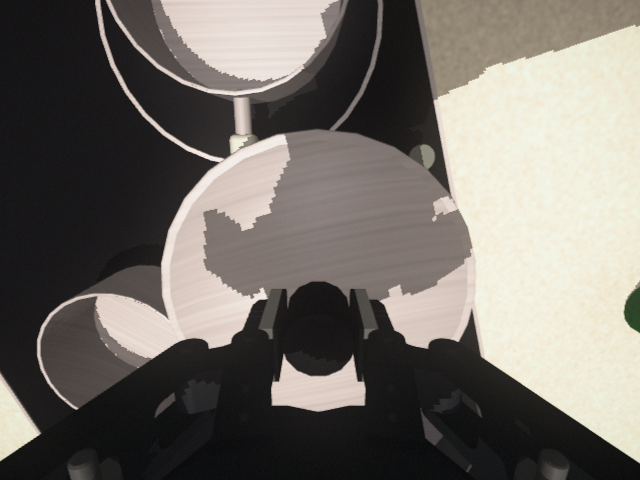

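The lid is held level. The saucepan rim's near arc is visible through about (108,10), (228,97) and (345,10), so I'll fit its centre from that arc.

```bash
python3 - <<'E'
from h import *
from scipy.optimize import least_squares
st=r.sense(); p=r.read_camera("wrist"); g=cv2.cvtColor(p["frame"],cv2.COLOR_BGR2GRAY).astype(int)
# refine: for rays from predicted centre outward find the outer bright rim edge
c0=np.array([.592,-.141]); pts=[]
for a in np.radians(np.arange(-30,170,3)):
    best=[]
    for R in np.arange(.07,.093,.0004):
        u,v=proj(p,[c0[0]+R*np.cos(a),c0[1]+R*np.sin(a),.078],st)
        if 0<=u<639 and 0<=v<479: best.append((R,g[int(round(v)),int(round(u))]))
    if len(best)>40:
        b=np.array(best); d=b[:-4,1]-b[4:,1]
        i=np.where(d>50)[0]
        if len(i): R=b[i[-1]+2,0]; pts.append((c0[0]+R*np.cos(a),c0[1]+R*np.sin(a),np.degrees(a),R))
P=np.array(pts); print(np.round(P[:,2:],3).tolist())
s=least_squares(lambda q:np.hypot(P[:,0]-q[0],P[:,1]-q[1])-.08,c0,loss="soft_l1",f_scale=.001); print(s.x,np.abs(s.fun).mean())
# by eye
E_=np.array([ray(p,uv,.078,st)[:2] for uv in [(140,60),(180,86),(228,97),(275,88),(315,58),(342,20)]])
print(least_squares(lambda q:np.hypot(*(E_-q).T)-.08,c0).x, np.round(r.sense()["eef_pos"],4))
E
```

```text
[[3.0, 0.084], [6.0, 0.086], [9.0, 0.088], [12.0, 0.09], [15.0, 0.092], [18.0, 0.076], [21.0, 0.077], [24.0, 0.078], [27.0, 0.076], [30.0, 0.077], [33.0, 0.077], [36.0, 0.078], [39.0, 0.078], [42.0, 0.077], [45.0, 0.078], [48.0, 0.078], [51.0, 0.078], [54.0, 0.079], [57.0, 0.078], [60.0, 0.079], [63.0, 0.08], [66.0, 0.08], [69.0, 0.079], [72.0, 0.08], [75.0, 0.08], [78.0, 0.08], [81.0, 0.08], [84.0, 0.08], [87.0, 0.08], [90.0, 0.081], [93.0, 0.081], [96.0, 0.081], [99.0, 0.081], [102.0, 0.081], [105.0, 0.082], [108.0, 0.082], [111.0, 0.081], [114.0, 0.082], [117.0, 0.08], [120.0, 0.08], [123.0, 0.078], [126.0, 0.079], [129.0, 0.082], [132.0, 0.073], [135.0, 0.082], [138.0, 0.083], [141.0, 0.083]]
[ 0.58949291 -0.14077839] 0.001946656680413433
[ 0.5918349  -0.13918844] [0.5925 0.0513 0.2038]
```

Emit:
carry_out([
  {"slide": [0.0305, -0.0095, 0], "rot": [0, 0, 0], "jaw": -1},
  {"slide": [0.0305, -0.0095, 0], "rot": [0, 0, 0], "jaw": -1},
  {"slide": [0.0305, -0.0095, 0], "rot": [0, 0, 0], "jaw": -1},
  {"slide": [0.0305, -0.0095, 0], "rot": [0, 0, 0], "jaw": -1},
  {"slide": [0.0305, -0.0095, 0], "rot": [0, 0, 0], "jaw": -1},
  {"slide": [0.0305, -0.0095, 0], "rot": [0, 0, 0], "jaw": -1},
  {"slide": [0, 0, 0], "rot": [0, 0, 0], "jaw": -1},
  {"slide": [0, 0, 0.03], "rot": [0, 0, 0], "jaw": -1},
  {"slide": [0, 0, 0.02], "rot": [0, 0, 0], "jaw": -1},
  {"slide": [0, 0, 0], "rot": [0, 0, 0], "jaw": -1},
])

```text
time: 57.33
eef_pos: [0.5867, -0.1398, 0.1492]
ee_rot: [[-0.309, -0.951, -0.008], [-0.951, 0.309, 0.003], [-0.0, 0.009, -1.0]]
wrist_force: [-1.7, 0.9, -3.7]
gripper_width: 0.339
grasp_force: 40.3
```

Emit:
carry_out([
  {"slide": [0, 0, 0], "rot": [0, 0, 0], "jaw": -1},
  {"slide": [0, 0, 0], "rot": [0, 0, 0], "jaw": -1},
  {"slide": [0, 0, 0], "rot": [0, 0, 0], "jaw": -1},
  {"slide": [0, 0, 0], "rot": [0, 0, 0], "jaw": -1},
  {"slide": [0, 0, 0], "rot": [0, 0, 0], "jaw": -1},
  {"slide": [0, 0, 0], "rot": [0, 0, 0], "jaw": -1},
  {"slide": [0, 0, 0], "rot": [0, 0, 0], "jaw": -1},
  {"slide": [0, 0, 0], "rot": [0, 0, 0], "jaw": -1},
  {"slide": [0, 0, 0], "rot": [0, 0, 0], "jaw": -1},
  {"slide": [0, 0, 0], "rot": [0, 0, 0], "jaw": -1},
])

```text
time: 58.17
eef_pos: [0.5901, -0.1411, 0.1538]
ee_rot: [[-0.309, -0.951, -0.0], [-0.951, 0.309, 0.0], [0.0, 0.0, -1.0]]
wrist_force: [-0.2, 0.3, -3.1]
gripper_width: 0.335
grasp_force: 40.3
```

Positioned at (.590, -.141). Lowering.

Emit:
carry_out([
  {"slide": [0, 0, 0.01], "rot": [0, 0, 0], "jaw": -1},
  {"slide": [0, 0, 0.008], "rot": [0, 0, 0], "jaw": -1},
  {"slide": [0, 0, 0.005], "rot": [0, 0, 0], "jaw": -1},
  {"slide": [0, 0, 0.003], "rot": [0, 0, 0], "jaw": -1},
  {"slide": [0, 0, 0.002], "rot": [0, 0, 0], "jaw": -1},
  {"slide": [0, 0, 0.001], "rot": [0, 0, 0], "jaw": -1},
  {"slide": [0, 0, 0], "rot": [0, 0, 0], "jaw": -1},
  {"slide": [0, 0, 0], "rot": [0, 0, 0], "jaw": -1},
  {"slide": [0, 0, 0], "rot": [0, 0, 0], "jaw": -1},
  {"slide": [0, 0, 0], "rot": [0, 0, 0], "jaw": -1},
])

```text
time: 59.0
eef_pos: [0.5902, -0.1411, 0.1253]
ee_rot: [[-0.309, -0.951, 0.0], [-0.951, 0.309, -0.0], [-0.0, -0.0, -1.0]]
wrist_force: [-3.6, 1.4, 3.3]
gripper_width: 0.339
grasp_force: 40.9
```

Emit:
carry_out([
  {"slide": [0, 0, 0], "rot": [0, 0, 0], "jaw": 0.2},
  {"slide": [0, 0, 0], "rot": [0, 0, 0], "jaw": 0.2},
  {"slide": [0, 0, 0], "rot": [0, 0, 0], "jaw": 0.2},
  {"slide": [0, 0, 0], "rot": [0, 0, 0], "jaw": 0.2},
  {"slide": [0, 0, -0.02], "rot": [0, 0, 0], "jaw": 0.2},
  {"slide": [0, 0, -0.03], "rot": [0, 0, 0], "jaw": 0.2},
  {"slide": [0, 0, -0.03], "rot": [0, 0, 0], "jaw": 0.2},
  {"slide": [0, 0, -0.03], "rot": [0, 0, 0], "jaw": 0.2},
  {"slide": [0, 0, -0.03], "rot": [0, 0, 0], "jaw": 0.2},
  {"slide": [0, 0, -0.02], "rot": [0, 0, 0], "jaw": 0.2},
])

```text
time: 59.83
eef_pos: [0.5914, -0.1415, 0.2883]
ee_rot: [[-0.309, -0.951, 0.004], [-0.951, 0.309, -0.001], [0.0, -0.005, -1.0]]
wrist_force: [0.8, 0.1, -0.1]
gripper_width: 0.603
grasp_force: 0.0
```

Emit:
carry_out([
  {"slide": [-0.02, -0.01, 0], "rot": [0, 0, 0], "jaw": 0.2},
  {"slide": [-0.02, -0.01, 0], "rot": [0, 0, 0], "jaw": 0.2},
  {"slide": [-0.02, -0.01, 0], "rot": [0, 0, 0], "jaw": 0.2},
  {"slide": [0, 0, 0], "rot": [0, 0, 0], "jaw": 0.2},
  {"slide": [0, 0, 0], "rot": [0, 0, 0], "jaw": 0.2},
  {"slide": [0, 0, 0], "rot": [0, 0, 0], "jaw": 0.2},
  {"slide": [0, 0, 0], "rot": [0, 0, 0], "jaw": 0.2},
  {"slide": [0, 0, 0], "rot": [0, 0, 0], "jaw": 0.2},
  {"slide": [0, 0, 0], "rot": [0, 0, 0], "jaw": 0.2},
  {"slide": [0, 0, 0], "rot": [0, 0, 0], "jaw": 0.2},
])

```text
time: 60.67
eef_pos: [0.6369, -0.0938, 0.2849]
ee_rot: [[-0.31, -0.951, -0.0], [-0.951, 0.31, -0.0], [0.0, 0.0, -1.0]]
wrist_force: [-0.4, 0.1, -0.1]
gripper_width: 0.6
grasp_force: 0.0
```

```bash
python3 - <<'E'
from look import *
Z=dict(saucepan=.006,lid=.070,saucepan_tip=.061,saucepan_grip=.061,skillet_tip=.061,skillet_grip=.061,milk_pan=.006,glass_jar=.004,tall_tin=.004,salt_tub=.004,pepper_mill=.004)
a,_=look("wrist",Z); b,_=look("side",Z); c,_=look("top",{})
s=b["frame"][130:320,140:480]; t=c["frame"][150:330,170:500]
cv2.imwrite("pics/fin.png",np.hstack([cv2.resize(a["frame"],(400,300)),np.vstack([cv2.resize(s,(400,225)),cv2.resize(t,(400,218))])[:300]]) if 0 else np.vstack([np.hstack([cv2.resize(s,(400,260)),cv2.resize(t,(400,260))]),np.hstack([cv2.resize(a["frame"],(400,300)),cv2.resize(b["frame"][140:240,370:480],(400,300))])]))
E
```

```text
wrist t 60.67 tcp [ 0.6369 -0.0938  0.2849] yaw -108.04 zax [-0. -0. -1.] grip 0.6 0.0
saucepan []
lid []
saucepan_tip [(0.66, [348.0, 354.0], [0.655, 0.074])]
saucepan_grip [(0.62, [350.0, 298.0], [0.632, 0.005]), (0.31, [298.0, 342.0], [0.705, 0.04])]
skillet_tip [(0.77, [454.0, 292.0], [0.52, 0.033])]
skillet_grip [(0.96, [444.0, 350.0], [0.546, 0.103])]
milk_pan [(0.76, [253.0, 369.0], [0.792, 0.095])]
glass_jar []
tall_tin [(0.88, [634.0, 358.0], [0.291, 0.24])]
salt_tub []
pepper_mill []
side t 61.27 tcp [ 0.6373 -0.0932  0.2848] yaw -107.99 zax [-0.  0. -1.] grip 0.599 0.0
saucepan [(0.74, [331.0, 228.0], [0.585, -0.141]), (0.56, [416.0, 211.0], [0.444, -0.384])]
lid [(0.8, [332.0, 210.0], [0.584, -0.141])]
saucepan_tip [(0.89, [262.0, 238.0], [0.655, 0.075])]
saucepan_grip [(0.75, [283.0, 229.0], [0.639, 0.009])]
skillet_tip [(0.64, [310.0, 249.0], [0.526, 0.027]), (0.53, [404.0, 202.0], [0.46, -0.327])]
skillet_grip [(0.63, [283.0, 260.0], [0.548, 0.106])]
milk_pan [(0.79, [223.0, 240.0], [0.784, 0.104])]
glass_jar [(0.9, [415.0, 207.0], [0.458, -0.403])]
tall_tin [(0.78, [331.0, 361.0], [0.28, 0.244])]
salt_tub [(0.71, [285.0, 233.0], [0.673, -0.035]), (0.59, [378.0, 197.0], [0.578, -0.374])]
pepper_mill [(0.96, [393.0, 189.0], [0.568, -0.448]), (0.75, [284.0, 260.0], [0.592, 0.057])]
top t 61.87 tcp [ 0.6372 -0.0933  0.2848] yaw -108.0 zax [ 0.  0. -1.] grip 0.601 0.0
```

View pics/fin.png

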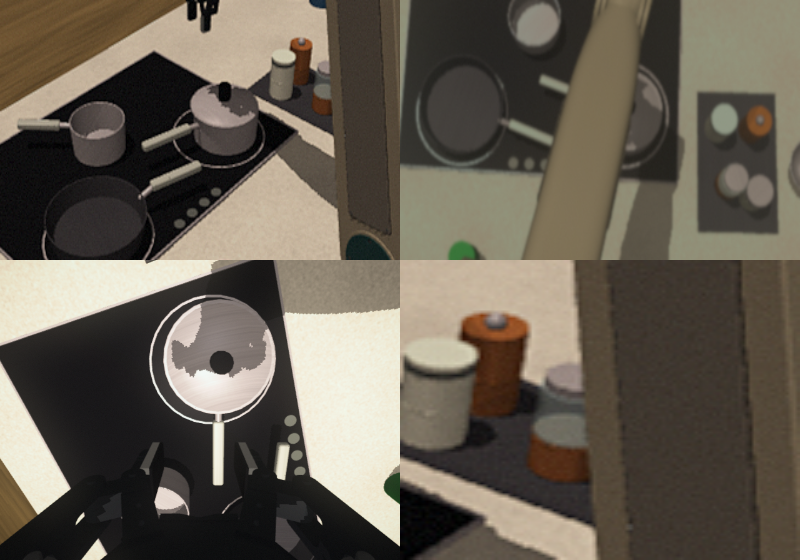

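The lid sits level on the saucepan, both handles lie inside the hob and apart from each other, the four items stand on the tray, and the milk pan hasn't moved. Handing in.

```bash
python3 -c "
from rig import r
print(r.hand_in())"
```

```text
the job is handed in; nothing more can be done
None
```

I handed the job in, and no verdict came back: in the last pictures the four items stand on the tray, both handles lie inside the hob and clear of the other pans, and the lid sits level on the saucepan.

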